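Change over the bauble drying rack and switch on its air

TASK

Shift the air selector's lever from the red dot to neutral, unload the dry gold-bauble spindles from the drying rack onto the cork mat, and lay every red or blue spindle from the table across the rack's two rails, one to a notch pair, handle between the rails and baubles outside. Only when all that is done, shift the lever through the gate, across to the right lane and fully forward to the green dot. Keep the paint pots and the mug standing.

Things in the scene. Friction and masses are not known exactly. Their poses are not given: they have to be found in the camera images.
- spindle_a: painting spindle with red baubles, 150 mm, 70 g; may be absent. Brown handle block in the middle, 40 mm long, 30 x 30 mm: grip here. A 10 mm dowel leaves both its ends; on each dowel end a 26 mm bauble, centred 62 mm from the middle. Origin at the block's centre, x along the dowel, y and z normal to the block's sides. Starts lying on the table, origin 15 mm high. Both ends alike.
- spindle_b: painting spindle with blue baubles, 150 mm, 70 g; may be absent. Brown handle block in the middle, 40 mm long, 30 x 30 mm: grip here. A 10 mm dowel leaves both its ends; on each dowel end a 26 mm bauble, centred 62 mm from the middle. Origin at the block's centre, x along the dowel, y and z normal to the block's sides. Starts lying on the table, origin 15 mm high. Both ends alike.
- spindle_c: painting spindle with red baubles, 150 mm, 70 g; may be absent. Brown handle block in the middle, 40 mm long, 30 x 30 mm: grip here. A 10 mm dowel leaves both its ends; on each dowel end a 26 mm bauble, centred 62 mm from the middle. Origin at the block's centre, x along the dowel, y and z normal to the block's sides. Starts lying on the table, origin 15 mm high. Both ends alike.
- spindle_d: painting spindle with blue baubles, 150 mm, 70 g; may be absent. Brown handle block in the middle, 40 mm long, 30 x 30 mm: grip here. A 10 mm dowel leaves both its ends; on each dowel end a 26 mm bauble, centred 62 mm from the middle. Origin at the block's centre, x along the dowel, y and z normal to the block's sides. Starts lying on the table, origin 15 mm high. Both ends alike.
- spindle_e: painting spindle with red baubles, 150 mm, 70 g; may be absent. Brown handle block in the middle, 40 mm long, 30 x 30 mm: grip here. A 10 mm dowel leaves both its ends; on each dowel end a 26 mm bauble, centred 62 mm from the middle. Origin at the block's centre, x along the dowel, y and z normal to the block's sides. Starts lying on the table, origin 15 mm high. Both ends alike.
- dry_a: dry spindle, may be absent: same shape, size, weight and axes as spindle_a, but its baubles are gold and its handle block black. Starts lying in a notch pair of the rack, origin 67 mm high, dowel along rack x.
- dry_b: dry spindle, may be absent: same shape, size, weight and axes as spindle_a, but its baubles are gold and its handle block black. Starts lying in a notch pair of the rack, origin 67 mm high, dowel along rack x.
- dry_c: dry spindle, may be absent: same shape, size, weight and axes as spindle_a, but its baubles are gold and its handle block black. Starts lying in a notch pair of the rack, origin 67 mm high, dowel along rack x.
- mat: cork mat, fixed on the table left of the rack, 150 (x) x 180 (y) x 4 mm; place and yaw vary. Origin: underside's centre. A spindle lying flat on it has its origin 19 mm above the mat's origin; room for two side by side, dowels along mat y.
- rack: wooden drying rack, fixed, place and yaw vary: block 130 (x) x 336 (y) mm with a flat deck 35 mm high, and on it two rails along its y, 10 mm thick, centred at x = -36 and +36 mm, tops 72 mm high. Each rail has five 90-degree V notches, 24 mm wide, 12 mm deep, at y = -128, -64, 0, 64, 128 mm, facing those of the other rail. Origin: underside's centre, on the table; z up.
- notch_1 (a point): where a spindle's origin comes to lie in the notch pair at rack y = -128 mm: midway between the rails, 67 mm above the table. Dowel along rack x, either way round, handle between the rails; it may sit about 8 mm off along the dowel.
- notch_2 (a point): where a spindle's origin comes to lie in the notch pair at rack y = -64 mm: midway between the rails, 67 mm above the table. Dowel along rack x, either way round, handle between the rails; it may sit about 8 mm off along the dowel.
- notch_3 (a point): where a spindle's origin comes to lie in the notch pair at rack y = 0 mm: midway between the rails, 67 mm above the table. Dowel along rack x, either way round, handle between the rails; it may sit about 8 mm off along the dowel.
- notch_4 (a point): where a spindle's origin comes to lie in the notch pair at rack y = 64 mm: midway between the rails, 67 mm above the table. Dowel along rack x, either way round, handle between the rails; it may sit about 8 mm off along the dowel.
- notch_5 (a point): where a spindle's origin comes to lie in the notch pair at rack y = 128 mm: midway between the rails, 67 mm above the table. Dowel along rack x, either way round, handle between the rails; it may sit about 8 mm off along the dowel.
- selector: blue air selector, fixed, 160 x 160 x 92 mm, with a lever in an H-shaped gate on top (102 mm high). Origin: underside's centre; x forward (away from the robot), y left; yaw varies. Left and right lanes run along x, joined only by the cross slot at the middle (neutral). Green dot: front end of the right lane (air to rack). Red dot: rear end of the left lane (exhaust), where the lever starts.
- shift_knob (a point): centre of the lever's black ball knob, 30 mm across, on an 8 mm steel stick that pivots 145 mm below it, at the selector's (0, 0, 20 mm). Upright, the knob centre is 165 mm high; it moves about 35 mm to each lane's end and 35 mm to each side. The lever stays where it is left; 1 to 2 N at the knob moves it.
- shift_across (a joint): sideways lean of the lever, rad: -0.25 in the left lane, +0.25 in the right lane. It can change lane only while shift_fore is within about 0.03 of 0.
- shift_fore (a joint): forward lean of the lever, rad: 0 in neutral (level with the cross slot, in either lane or between), +0.25 at the front end of a lane, -0.25 at the rear end.
- pot_gold: closed paint pot with a gold lid, 48 mm across, 55 mm high, loose bystander. Origin at the underside's centre.
- pot_red: closed paint pot with a red label, 52 mm across, 65 mm high, loose bystander. Origin at the underside's centre.
- pot_blue: closed paint pot with a blue label, 52 mm across, 65 mm high, loose bystander. Origin at the underside's centre.
- mug: white mug, 76 mm across, 90 mm high, handle at its +y, loose bystander. Origin at the underside's centre.
Things that resemble listed ones, but are neither listed nor needed, are in the scene too. What is shaped like the spindle_a but pink or turquoise is not meant.

How it is judged:
By the outcome, as a careful person would: the job done as asked, in the order asked, and still so for the second after the job is handed in, with the robot touching nothing.
Of spindle_a, spindle_b, spindle_c, spindle_d, spindle_e only 4 to 5 are there at a start; the rules pass over those that are not, and their reading is None.
Of dry_a, dry_b, dry_c only 1 to 2 are there at a start; the rules pass over those that are not, and their reading is None.
At some moment in a run one of spindle_a, spindle_b, spindle_c, spindle_d, spindle_e, dry_a, dry_b, dry_c may be knocked a few centimetres aside while the robot is not near it.
Once in a run the grip may slacken for a moment while it holds something.
It also fails if it takes over 210 s, if anything falls off the work surface, if the arm or the gripper's body presses on something with over 40 N, if the wrist force passes 120 N, or if a joint passes its speed limit or range.

ROBOT

A 6-joint arm with a two-finger parallel gripper is mounted at the origin on the work surface. World frame = base frame: x ahead of the robot, y to its left, z up, the work surface at z = 0. Lengths are in m, angles in degrees, forces in N, time in s.
With the tool pointing down it reaches from about 0.375 to 0.9 m from the base axis. Payload 3.1 kg.
Tool frame: the origin (TCP) lies on the centre line of the jaws, within the pads' length; the fingertips stand 17 mm ahead of it and the grasp point (between the pads) lies 2 mm behind it; z points along the fingers, y is the line along which they close (so a half turn about z gives the same grasp; the last joint's range is limited). The gripper opens to 87 mm and grips with 3 to 60 N. Pads are 19 mm wide; open, the fingers measure 117 mm over their backs; the gripper's body (75 mm by 190 mm) begins 51 mm behind the grasp point.
Start: joints at [60.533, 30.224, 82.088, -0, 67.689, -10.227], TCP at [0.206, 0.59, 0.24] pointing down, gripper open.
Joint ranges: [-176.69, 176.69], [-43.24, 126.21], [12.49, 139.97], [-82, 262], [0, 151.66], [-163.58, 163.58]. Speed limits (degrees/s): [159.86, 159.86, 180, 180, 180, 180].

INTERFACE

Orientations are given as a 3x3 rotation matrix whose columns are the frame's x, y, z axes.
In Python, from rig import bot, imaging, finder gives the robot as it stands. The module is installed in compiled form; this text tells all that it offers.
- The arm moves only by the tool play_rows, never from a script. Its argument "motion" is a list that holds one entry, the list of rows, each a list of 6 numbers: the shift along the tool's x, y, z in shares of 0.6 m (1.0 is 0.6 m), then the turn, a rotation vector about the tool's x, y, z in shares of 90 degrees (1.0 is 90 degrees). In form: [[[dx, dy, dz, wx, wy, wz], ...]]. A call has 1 to 8 rows; each row is the pose to reach, as a shift and turn from the pose commanded when the call began, along the tool's axes at that moment; what a row does not reach only later rows make up. A row lasts 1/12 s, in which the tool goes at most 41.7 mm and 7.16 degrees, less where a joint would pass 70% of its speed; a pose out of reach is approached as far as the arm can. A shift or turn number past 1, either way, is cut back to 1. A call with a gripper value outside its range is refused whole. "fingers" is the finger opening in m, from 0 to 0.087, set as the call begins (left out, the last holds). The fingers move at their own pace and stop on an object; the grip force is fixed at half the most. Time passes only in rows, so rows that repeat a pose let the fingers close. It gives the time, the measured TCP pose, the force, the opening and the grip force at its end, in the units of the state.
- bot.read_state(): the state, without advancing time (a new reading comes with each control period).
- imaging.capture(name): name is "side" or "top"; returns a dict with "frame" (384x512x3 uint8, red, green, blue), "camera_matrix" (3x3 intrinsics, pixels), "k1" (the pictures are not rectified: a ray, as slopes to the right and down, at radius r is drawn at 1 + k1 r^2 times it, then the intrinsics apply), "R" (3x3) and "t" (3): a world point X has camera coordinates R X + t. Camera axes: x right, y down, z forward; pixel columns grow to the right and rows downward; lengths in m; the calibration is good to about 2 mm. A picture is of the moment at which its call begins. There is no depth.
- bot.hand_in(): hands the job in; it is judged then, once.
Trained networks look in the newest picture that a camera, given by its name, has taken for a name from the list of things; names that differ only in an ending like _2 or _b are one class to them, and where a whole thing is asked for, a point or a joint stands for the part that bears it (a point fixed in the world has none). Each returns a list of dicts, best first, with "confidence" (0 to 1); they miss things now and then, are a little off and sometimes report something else, mostly with a low value. They report only what shows in the picture. A call takes as long as a camera call. They do not tell look-alikes from the thing itself.
- finder.recognise(camera, name): "at" ([x, y, z] in m, in world coordinates, good to about 4 mm: the middle of the surface that is visible of it).
- finder.outline_of(camera, name): "pixels" (384x512 bool, what is visible of it).
The state is a dict: "time_s": time; "joint_positions": joint angles; "qvel": joint speeds; "tau": joint torques, N m; "position": TCP position; "tcp_rot": TCP orientation; "force": force on the tool from outside, world axes, zero at the start; "moment": the same for the moment, N m; "opening": opening from 0.0 (shut) to 1.0 (fully open); "grasp_force": force on a finger pad.
Only numpy, scipy, OpenCV 4.12 (cv2) and the standard library are available. Lean on these libraries where they do the work, as an engineer would, in place of code of your own. Each camera call takes 0.05 s, during which the arm holds its last target. There are 200 camera calls.

## Working session

There is one attempt and no reset: what is moved stays moved. The work goes in short steps, Python scripts to look and compute and a tool call to move; the robot and the scene stay as the last step left them, time stands still between calls to the robot, and variables do not carry over. Pictures are saved under pics/ and viewed, at most 14 in all, crops included, and the job is handed in when it is done.

Besides the shell and the picture viewer there is one more tool, called after "Emit:" as name([rows], argument=value, ...), one row to a line, values as JSON. play_rows: Moves the arm, as the interface text tells. Its arguments: {"type":"object","properties":{"motion":{"type":"array"},"fingers":{"type":"number"}},"required":["motion"]}

```bash
mkdir -p pics; cat > h.py <<'E'
import numpy as np, cv2
from rig import bot, imaging, finder
def cap(n): return imaging.capture(n)
def proj(c,X):
    p=np.asarray(c["R"])@np.asarray(X,float)+np.asarray(c["t"]); s=p[:2]/p[2]
    s=s*(1+c["k1"]*(s@s)); K=np.asarray(c["camera_matrix"]); return (K@[s[0],s[1],1])[:2]
def ray(c,uv):
    K=np.asarray(c["camera_matrix"]); d=np.linalg.solve(K,[uv[0],uv[1],1])[:2]; s=d.copy()
    for _ in range(20): s=d/(1+c["k1"]*(s@s))
    R=np.asarray(c["R"]); return -R.T@np.asarray(c["t"]), R.T@np.array([s[0],s[1],1])
def atz(c,uv,z):
    o,d=ray(c,uv); return o+d*(z-o[2])/d[2]
def tri(c1,u1,c2,u2):
    o1,d1=ray(c1,u1);o2,d2=ray(c2,u2)
    A=np.stack([d1,-d2],1); k=np.linalg.lstsq(A,o2-o1,rcond=None)[0]
    a=o1+d1*k[0];b=o2+d2*k[1]; return (a+b)/2,np.linalg.norm(a-b)
def save(c,name,box=None,s=1.5):
    f=c["frame"][...,::-1]
    if box: f=f[box[1]:box[3],box[0]:box[2]]
    cv2.imwrite("pics/"+name,cv2.resize(f,None,fx=s,fy=s,interpolation=cv2.INTER_CUBIC))
E
python3 - <<'E'
from h import *
np.set_printoptions(precision=4,suppress=True)
s=bot.read_state();print(s)
for n in("top","side"):
    c=cap(n);save(c,n+"0.png"); print(n,c["camera_matrix"],c["k1"],c["R"],c["t"], "cam at",-np.array(c["R"]).T@np.array(c["t"]))
    for k in("spindle_a","spindle_b","dry_a","mat","rack","selector","shift_knob","pot_gold","pot_red","pot_blue","mug"):
        print(k,[(np.round(r["at"],3).tolist(),np.round(proj(c,r["at"])).tolist(),round(r["confidence"],2)) for r in finder.recognise(n,k)])
E
```

```text
{'time_s': 0.0, 'joint_positions': array([ 60.5323,  30.2799,  82.155 ,  -0.0019,  67.6888, -10.2292]), 'qvel': array([ 0.0014,  0.0983,  0.028 , -0.089 ,  0.0804,  0.1163]), 'tau': array([ -0.0008, -44.0028, -17.6601,   0.0633,   0.0581,  -0.0001]), 'position': array([0.2056, 0.5895, 0.2386]), 'tcp_rot': array([[-0.9442,  0.3295, -0.001 ],
       [ 0.3295,  0.9442, -0.0019],
       [ 0.0004, -0.0021, -1.    ]]), 'force': array([-0.2624, -0.222 , -0.2704]), 'moment': array([-0.0515,  0.0411, -0.022 ]), 'grasp_force': 0.0, 'opening': 0.9989365379141408}
top [[447.7629   0.     257.6899]
 [  0.     447.7629 188.654 ]
 [  0.       0.       1.    ]] -0.04947770937551386 [[-0.0266 -0.9996 -0.0089]
 [-0.9918  0.0275 -0.1246]
 [ 0.1248  0.0055 -0.9922]] [0.0043 0.4981 1.5176] cam at [ 0.3047 -0.0178  1.5678]
spindle_a [([0.188, 0.327, 0.028], [161.0, 282.0], 0.83), ([0.204, -0.274, 0.024], [338.0, 273.0], 0.72), ([0.456, -0.067, 0.029], [275.0, 200.0], 0.58), ([0.422, 0.057, 0.023], [239.0, 211.0], 0.51), ([0.416, 0.17, 0.02], [207.0, 214.0], 0.51), ([0.42, -0.174, 0.026], [306.0, 210.0], 0
[... 1677 characters left out ...]
0], 0.6)]
dry_a [([0.593, -0.054, 0.076], [299.0, 200.0], 0.81), ([0.447, -0.363, 0.164], [317.0, 299.0], 0.53), ([0.422, 0.042, 0.022], [227.0, 211.0], 0.34)]
mat [([0.545, 0.334, 0.003], [227.0, 144.0], 0.76)]
rack [([0.595, -0.012, 0.034], [291.0, 200.0], 0.81), ([0.454, -0.074, 0.022], [256.0, 237.0], 0.3)]
selector [([0.462, -0.401, 0.09], [329.0, 328.0], 0.56)]
shift_knob [([0.449, -0.362, 0.163], [318.0, 298.0], 0.51)]
pot_gold [([0.63, -0.222, 0.047], [345.0, 247.0], 0.97), ([0.542, 0.335, 0.003], [226.0, 144.0], 0.29)]
pot_red [([0.773, -0.038, 0.047], [349.0, 182.0], 0.67)]
pot_blue [([0.594, -0.002, 0.038], [289.0, 197.0], 0.75)]
mug [([0.741, -0.24, 0.055], [385.0, 234.0], 0.87)]
```

View pics/top0.png

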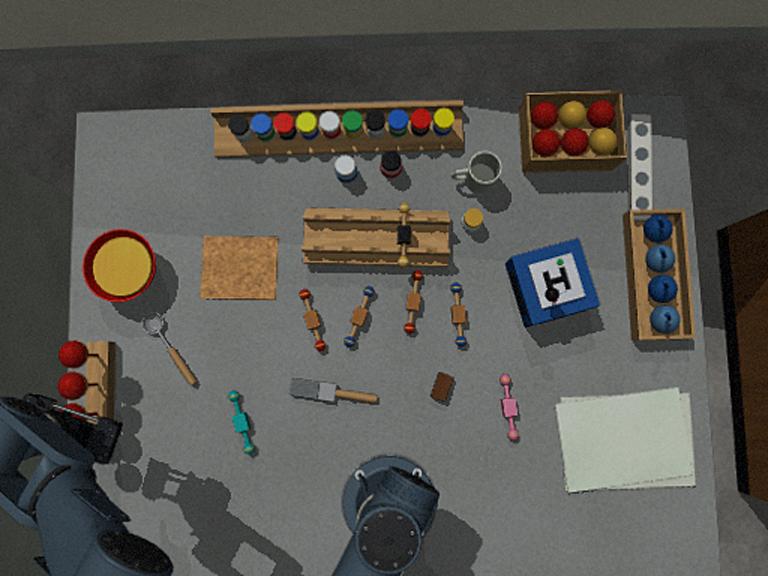

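View pics/side0.png

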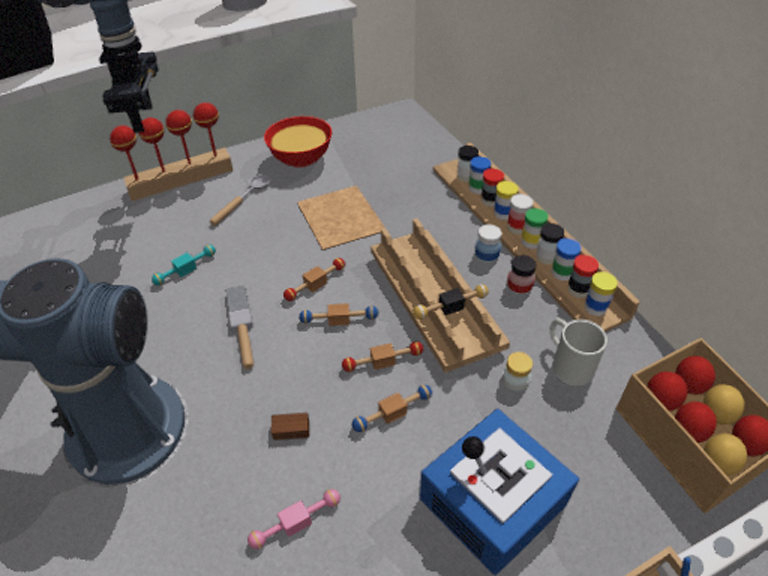

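The top view shows four wanted spindles: red at (207,214), blue at (239,211), red at (275,200) and blue at (306,210). One dry spindle lies on the rack at (269,157). These could be mistaken for spindles but aren't wanted: turquoise (161,282), pink (338,273) and a brown block (295,258). The red/blue lollipops and box balls are only decor. Next I'll fit poses from both views.

```bash
cat > fit.py <<'E'
from h import *
from scipy.optimize import minimize
def box(a,b,c,z0,cx=0,cy=0): return np.array([[cx+i*a/2,cy+j*b/2,z0+k*c] for i in(-1,1) for j in(-1,1) for k in(0,1)])
def ball(cx,r):
    return np.array([[cx+r*np.sin(t)*np.cos(p),r*np.sin(t)*np.sin(p),r*np.cos(t)] for t in np.linspace(0,np.pi,7) for p in np.linspace(0,6.28,12)])
SP=[box(.04,.03,.03,-.015),box(.124,.01,.01,-.005),ball(.062,.013),ball(-.062,.013)]
RACK=[box(.13,.336,.035,0),box(.01,.336,.072,0,-.036),box(.01,.336,.072,0,.036)]
SEL=[box(.16,.16,.092,0)]; MAT=[box(.15,.18,.004,0)]
S=4
def render(c,M,p,yaw):
    m=np.zeros((384*S,512*S),np.uint8); R=np.array([[np.cos(yaw),-np.sin(yaw),0],[np.sin(yaw),np.cos(yaw),0],[0,0,1]])
    for P in M:
        q=np.array([proj(c,R@v+p) for v in P]); h=cv2.convexHull(((q+.5)*S).astype(np.float32)).astype(np.int32)
        cv2.fillConvexPoly(m,h,1)
    return m.astype(bool)
def fit(views,M,x0,freez=False):
    big=[(c,np.kron(m,np.ones((S,S),bool))) for c,m in views]
    def f(v):
        p=np.array([v[0],v[1],v[2] if freez else x0[2]]);s=0
        for c,m in big:
            r=render(c,M,p,v[3]); s+=1-(r&m).sum()/max(1,(r|m).sum())
        return s/len(big)
    d=np.array([.01,.01,.008 if freez else 0,.12]); x0=np.array(x0,float)
    sim=np.array([x0]+[x0+d*np.eye(4)[i] for i in range(4) if d[i]]) if freez else None
    if freez: r=minimize(f,x0,method="Nelder-Mead",options=dict(initial_simplex=sim,xatol=1e-4,fatol=1e-4,maxiter=160)); return r.x,r.fun
    g=lambda w:f([w[0],w[1],x0[2],w[2]]); y0=x0[[0,1,3]]; sim=np.array([y0]+[y0+np.diag([.01,.01,.12])[i] for i in range(3)])
    r=minimize(g,y0,method="Nelder-Mead",options=dict(initial_simplex=sim,xatol=1e-4,fatol=1e-4,maxiter=120)); return np.array([r.x[0],r.x[1],x0[2],r.x[2]]),r.fun
def masks(n,k): return [o["pixels"] for o in finder.outline_of(n,k) if o["confidence"]>.25]
def near(ms,uv):
    best=None;bd=25
    for m in ms:
        y,x=np.nonzero(m)
        if len(x)==0: continue
        d=np.hypot(x.mean()-uv[0],y.mean()-uv[1])
        if d<bd: bd=d;best=m
    return best
def spindles(cs,k,z=None):
    """fit every spindle of class k seen in both views"""
    ms={n:masks(n,k) for n in cs}; out=[]
    for m in ms["top"]:
        y,x=np.nonzero(m); 
        if len(x)<30: continue
        zz=.015 if k!="dry_a" else .067
        if z: zz=z
        g=atz(cs["top"],(x.mean(),y.mean()),zz)
        pc=np.array([atz(cs["top"],q,zz)[:2] for q in np.stack([x,y],1)[::2]]); w,v=np.linalg.eigh(np.cov(pc.T)); yaw=np.arctan2(v[1,1],v[0,1])
        m2=near(ms["side"],proj(cs["side"],g)); V=[(cs["top"],m)]+([(cs["side"],m2)] if m2 is not None else [])
        r,e=fit(V,SP,[g[0],g[1],zz,yaw],freez=len(V)==2)
        yy,xx=np.nonzero(m); col=cs["top"]["frame"][yy,xx].astype(int); sat=col[np.ptp(col,axis=1)>70]
        out.append((r,e,len(V),sat.mean(0).round() if len(sat) else None))
    return out
def show(o):
    for r,e,n,c in sorted(o,key=lambda t:-t[0][1]): print(np.round(r[:3],4),"yaw %.1f"%((np.degrees(r[3])+90)%180-90),"err %.2f views %d"%(e,n),c)
E
python3 - <<'E'
from fit import *
cs={n:cap(n) for n in("top","side")}
show(spindles(cs,"spindle_a")); print("dry"); show(spindles(cs,"dry_a"))
for k,M,x0 in(("rack",RACK,[.6,.02,0,0]),("selector",SEL,[.46,-.40,0,.2]),("mat",MAT,[.547,.337,0,0])):
    V=[(cs[n],m) for n in cs for m in [near(masks(n,k),proj(cs[n],np.array(x0[:3])+[0,0,.04]))] if m is not None]
    r,e=fit(V,M,x0);print(k,len(V),r[:3].round(4),np.degrees(r[3]).round(2),round(e,3))
    for v in V: r1,e1=fit([v],M,x0); print("  single",r1[:2].round(4),np.degrees(r1[3]).round(2),round(e1,3))
u=[]
for n in cs:
    m=near(masks(n,"shift_knob"),proj(cs[n],[.449,-.358,.16])); 
    # knob: dark pixels near the detection
    q=proj(cs[n],[.449,-.358,.16]).astype(int); w=cs[n]["frame"][q[1]-16:q[1]+16,q[0]-16:q[0]+16].max(2); y,x=np.nonzero(w<45); print(n,q,len(x), None if m is None else (m.sum(),np.argwhere(m).mean(0)[::-1])); u.append(q)
    print([ (o["at"],o["confidence"]) for o in finder.recognise(n,"shift_knob")])
save(cs["top"],"t_crop.png",(190,130,410,230),3.6)
E
```

```text
[0.1877 0.33   0.0182] yaw 15.9 err 0.17 views 2 [ 16. 126. 122.]
[0.4185 0.1666 0.0151] yaw 16.3 err 0.22 views 2 [135.  76.  41.]
[0.4239 0.0588 0.0139] yaw -22.3 err 0.12 views 2 [122.  92.  63.]
[ 0.4551 -0.0672  0.0126] yaw -9.7 err 0.20 views 2 [135.  77.  43.]
[ 0.4222 -0.1722  0.0142] yaw 2.4 err 0.17 views 2 [117.  88.  62.]
[ 0.2076 -0.2796  0.0159] yaw 6.3 err 0.18 views 2 [178. 102. 121.]
dry
[0.4172 0.0533 0.1188] yaw -21.9 err 0.55 views 2 [122.  91.  63.]
[ 0.603  -0.0504  0.0668] yaw -2.6 err 0.19 views 2 [147. 115.  54.]
rack 2 [0.6098 0.0162 0.    ] -2.48 0.12
  single [0.6105 0.0139] -2.76 0.097
  single [0.6082 0.0197] -2.86 0.128
selector 2 [ 0.4848 -0.3831  0.    ] 14.01 0.036
  single [ 0.4863 -0.3847] 14.59 0.029
  single [ 0.4829 -0.3835] 14.1 0.029
mat 2 [0.548  0.3405 0.    ] -2.6 0.057
  single [0.5506 0.3401] -3.49 0.038
  single [0.5453 0.3402] -2.23 0.045
top [367 195] 173 (np.int64(2616), array([367.55428135, 187.82912844]))
[([0.448, -0.3551, 0.1691], 0.51)]
side [316 297] 145 (np.int64(194), array([315.74226804, 299.4742268 ]))
[([0.4483, -0.3598, 0.1644], 0.7)]
```

View pics/t_crop.png

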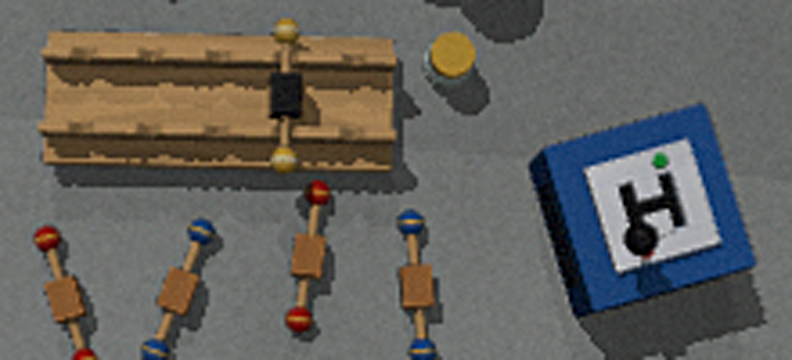

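The crop confirms the choice: red, blue, red and blue spindles below the rack, the black-handled gold one in notch_2, and the knob at the red dot. The fitted heights are right (about 15 mm and 67 mm). I'll write a move planner next and start with the lever.

```bash
cat > plan.py <<'E'
import sys,json
from h import *
from scipy.spatial.transform import Rotation as Ro
def pose(x,y,z,a): 
    a=np.radians(a); return np.array([x,y,z]),np.array([[np.sin(a),np.cos(a),0],[-np.cos(a),np.sin(a),0],[0,0,-1.]])
def plan(seq):
    s=bot.read_state(); p=np.array(s["position"]);R=np.array(s["tcp_rot"])
    print("t %.1f at"%s["time_s"],p.round(4),"yaw %.1f"%np.degrees(np.arctan2(R[1,1],R[0,1])),"F",np.round(s["force"],1),"open %.4f grip %.1f"%(s["opening"]*.087,s["grasp_force"]),"j",np.round(s["joint_positions"],0))
    for x,y,z,a in seq:
        c=[]
        for b in (a,a+180):
            q,Q=pose(x,y,z,b); w=Ro.from_matrix(R.T@Q).as_rotvec(degrees=True); c.append((np.linalg.norm(w),w,q,Q))
        n,w,q,Q=min(c,key=lambda t:t[0]); d=R.T@(q-p)
        print((x,y,z,a),"->",np.round(d,3).tolist()+np.round(w,1).tolist(),"rows",int(np.ceil(max(np.linalg.norm(d)/.0417,n/7.16))))
        p,R=q,Q
if __name__=="__main__": plan(json.loads(sys.argv[1]))
E
python3 - <<'E'
from plan import *
plan([(.5,.3,.29,50),(.55,-.1,.29,30),(.4425,-.3585,.24,14.2),(.4425,-.3585,.157,14.2)])
cs={n:cap(n) for n in("top","side")};u=[]
for n in cs:
    q=proj(cs[n],[.446,-.358,.157]).astype(int); w=(cs[n]["frame"][q[1]-14:q[1]+15,q[0]-14:q[0]+15].max(2)<50).astype(np.uint8); k,l,st,ce=cv2.connectedComponentsWithStats(w)
    dt=cv2.distanceTransform(w,cv2.DIST_L2,5); i=np.unravel_index(dt.argmax(),dt.shape); print(n,dt.max()); u.append((i[1]+q[0]-14,i[0]+q[1]-14))
print(u,tri(cs["top"],u[0],cs["side"],u[1]))
E
```

```text
t 2.0 at [0.2059 0.5901 0.2395] yaw 70.8 F [-0.2 -0.2 -0.3] open 0.0867 grip 0.0 j [ 61.  30.  82.   0.  68. -10.]Traceback (most recent call last):
  File "<stdin>", line 2, in <module>
  File "plan.py", line 12, in plan
    q,Q=pose(x,y,z,b); w=Ro.from_matrix(R.T@Q).as_rotvec(degrees=True); c.append((np.linalg.norm(w),w,q,Q))
                         ~~~~~~~~~~~~~~^^^^^^^
  File "scipy/spatial/transform/_rotation.pyx", line 1143, in scipy.spatial.transform._rotation.Rotation.from_matrix
ValueError: Non-positive determinant (left-handed or null coordinate frame) in rotation matrix 0: [[-9.35073139e-01 -3.54454828e-01 -1.08651616e-05]
 [-3.54454827e-01  9.35073138e-01 -5.15267866e-05]
 [-2.84236390e-05  4.43301051e-05  9.99999999e-01]].
```

```bash
sed -i 's/\[\[np.sin(a),np.cos(a),0\],\[-np.cos(a)/[[-np.sin(a),np.cos(a),0],[np.cos(a)/' plan.py
python3 - <<'E'
from plan import *
plan([(.5,.3,.29,50),(.55,-.1,.29,30),(.4425,-.3585,.24,14.2),(.4425,-.3585,.157,14.2)])
cs={n:cap(n) for n in("top","side")};u=[]
for n in cs:
    q=proj(cs[n],[.446,-.358,.157]).astype(int); w=(cs[n]["frame"][q[1]-14:q[1]+15,q[0]-14:q[0]+15].max(2)<50).astype(np.uint8); k,l,st,ce=cv2.connectedComponentsWithStats(w)
    dt=cv2.distanceTransform(w,cv2.DIST_L2,5); i=np.unravel_index(dt.argmax(),dt.shape); print(n,dt.max()); u.append((i[1]+q[0]-14,i[0]+q[1]-14))
print(u,tri(cs["top"],u[0],cs["side"],u[1]))
E
```

```text
t 2.0 at [0.2059 0.5901 0.2395] yaw 70.8 F [-0.2 -0.2 -0.3] open 0.0867 grip 0.0 j [ 61.  30.  82.   0.  68. -10.]
(0.5, 0.3, 0.29, 50) -> [-0.373, -0.177, -0.05, 0.0, -0.0, 20.8] rows 10
(0.55, -0.1, 0.29, 30) -> [-0.295, -0.274, 0.0, 0.0, 0.0, 20.0] rows 10
(0.4425, -0.3585, 0.24, 14.2) -> [-0.17, -0.222, 0.05, 0.0, 0.0, 15.8] rows 7
(0.4425, -0.3585, 0.157, 14.2) -> [0.0, 0.0, 0.083, 0.0, 0.0, 0.0] rows 2
top 4.0
side 5.1969
[(np.int64(367), np.int64(196)), (np.int64(315), np.int64(300))] (array([ 0.44875407, -0.3573153 ,  0.14910004]), np.float64(0.002437416679684793))
```

Units first: shifts go in shares of 0.6 m and turns go in shares of 90 degrees. So -0.3 m / 0.6 = -0.5, -0.14 m / 0.6 = -0.2333, 20.8 degrees / 90 = 0.2311.

Emit:
play_rows([
  [[-0.5,-0.2333,-0.0667,0,0,0.2311],[-0.5,-0.2333,-0.0667,0,0,0.2311],[-0.5,-0.2333,-0.0667,0,0,0.2311],[-0.5,-0.2333,-0.0667,0,0,0.2311],[-0.5,-0.2333,-0.0667,0,0,0.2311],[-0.5,-0.2333,-0.0667,0,0,0.2311],[-0.5,-0.2333,-0.0667,0,0,0.2311],[-0.5,-0.2333,-0.0667,0,0,0.2311]],
], fingers=0.06)

```text
time_s: 2.77
position: [0.4441, 0.3576, 0.28]
tcp_rot: [[-0.766, 0.643, 0.0], [0.643, 0.766, 0.0], [-0.0, 0.0, -1.0]]
force: [0.4, -0.0, -0.3]
opening: 0.692
grasp_force: 0.0
```

```bash
python3 plan.py '[[0.56,0.1,0.29,40],[0.54,-0.15,0.29,25],[0.445,-0.358,0.24,14.2],[0.445,-0.358,0.157,14.2]]'
```

```text
t 2.8 at [0.4441 0.3576 0.28  ] yaw 50.0 F [ 0.4 -0.  -0.3] open 0.0602 grip 0.0 j [ 28.  23.  87.   0.  69. -22.]
(0.56, 0.1, 0.29, 40) -> [-0.254, -0.123, -0.01, 0.0, 0.0, 10.0] rows 7
(0.54, -0.15, 0.29, 25) -> [-0.179, -0.176, 0.0, 0.0, 0.0, 15.0] rows 7
(0.445, -0.358, 0.24, 14.2) -> [-0.148, -0.174, 0.05, 0.0, 0.0, 10.8] rows 6
(0.445, -0.358, 0.157, 14.2) -> [0.0, 0.0, 0.083, 0.0, 0.0, 0.0] rows 2
```

In the tool's units: -0.254 m / 0.6 = -0.4233, -0.123 m / 0.6 = -0.205, 10 degrees / 90 = 0.1111.

Emit:
play_rows([
  [[-0.4233,-0.205,-0.0167,0,0,0.1111],[-0.4233,-0.205,-0.0167,0,0,0.1111],[-0.4233,-0.205,-0.0167,0,0,0.1111],[-0.4233,-0.205,-0.0167,0,0,0.1111],[-0.4233,-0.205,-0.0167,0,0,0.1111],[-0.4233,-0.205,-0.0167,0,0,0.1111],[-0.4233,-0.205,-0.0167,0,0,0.1111]],
])

```text
time_s: 3.35
position: [0.5595, 0.0985, 0.2899]
tcp_rot: [[-0.641, 0.767, 0.001], [0.767, 0.641, -0.001], [-0.001, 0.0, -1.0]]
force: [1.3, 0.1, 0.1]
opening: 0.691
grasp_force: 0.0
```

In the tool's units: -0.179 m / 0.6 = -0.2983, -0.176 m / 0.6 = -0.2933, 15 degrees / 90 = 0.1667.

Emit:
play_rows([
  [[-0.2983,-0.2933,0,0,0,0.1667],[-0.2983,-0.2933,0,0,0,0.1667],[-0.2983,-0.2933,0,0,0,0.1667],[-0.2983,-0.2933,0,0,0,0.1667],[-0.2983,-0.2933,0,0,0,0.1667],[-0.2983,-0.2933,0,0,0,0.1667],[-0.2983,-0.2933,0,0,0,0.1667]],
])

```text
time_s: 3.93
position: [0.5384, -0.1564, 0.2898]
tcp_rot: [[-0.416, 0.909, 0.002], [0.909, 0.416, -0.005], [-0.005, -0.001, -1.0]]
force: [0.9, 0.2, 0.0]
opening: 0.688
grasp_force: 0.0
```

In the tool's units: -0.174 m / 0.6 = -0.29, -0.148 m / 0.6 = -0.2467, 10.8 degrees / 90 = 0.12.

Emit:
play_rows([
  [[-0.2467,-0.29,0.0833,0,0,0.12],[-0.2467,-0.29,0.0833,0,0,0.12],[-0.2467,-0.29,0.0833,0,0,0.12],[-0.2467,-0.29,0.0833,0,0,0.12],[-0.2467,-0.29,0.0833,0,0,0.12],[-0.2467,-0.29,0.0833,0,0,0.12],[-0.2467,-0.29,0.0833,0,0,0.12]],
])

```text
time_s: 4.52
position: [0.4409, -0.3607, 0.2383]
tcp_rot: [[-0.239, 0.971, -0.001], [0.971, 0.239, -0.001], [-0.001, -0.002, -1.0]]
force: [0.1, -0.2, 0.3]
opening: 0.687
grasp_force: 0.0
```

In the tool's units: 0.084 m / 0.6 = 0.14, 0.07 m / 0.6 = 0.1167.

Emit:
play_rows([
  [[0,0,0.05,0,0,0],[0,0,0.0833,0,0,0],[0,0,0.1167,0,0,0],[0,0,0.14,0,0,0],[0,0,0.14,0,0,0]],
])

```text
time_s: 4.93
position: [0.4421, -0.3536, 0.1528]
tcp_rot: [[-0.245, 0.969, -0.004], [0.969, 0.245, 0.005], [0.006, -0.003, -1.0]]
force: [-0.5, 1.2, -0.6]
opening: 0.691
grasp_force: 0.0
```

Emit:
play_rows([
  [[0,0,0,0,0,0],[0,0,0,0,0,0],[0,0,0,0,0,0],[0,0,0,0,0,0],[0,0,0,0,0,0],[0,0,0,0,0,0]],
], fingers=0.0)

```text
time_s: 5.43
position: [0.4436, -0.3566, 0.1563]
tcp_rot: [[-0.244, 0.97, 0.002], [0.97, 0.244, -0.001], [-0.002, 0.001, -1.0]]
force: [1.0, 0.3, 1.2]
opening: 0.328
grasp_force: 30.1
```

In the tool's units: 0.0355 m / 0.6 = 0.0592, 0.03 m / 0.6 = 0.05.

Emit:
play_rows([
  [[0,0.0133,-0.0025,0,0,0],[0,0.0267,-0.005,0,0,0],[0,0.04,-0.0067,0,0,0],[0,0.05,-0.0075,0,0,0],[0,0.0592,-0.0075,0,0,0],[0,0.0592,-0.0075,0,0,0],[0,0.0592,-0.0075,0,0,0]],
])

```text
time_s: 6.02
position: [0.477, -0.3473, 0.1604]
tcp_rot: [[-0.246, 0.969, -0.002], [0.969, 0.246, 0.0], [0.001, -0.002, -1.0]]
force: [-3.7, 0.2, 4.9]
opening: 0.326
grasp_force: 30.0
```

Emit:
play_rows([
  [[0,0,0,0,0,0],[0,0,0,0,0,0],[0,0,0,0,0,0]],
], fingers=0.06)

```text
time_s: 6.27
position: [0.4782, -0.3477, 0.1599]
tcp_rot: [[-0.244, 0.97, 0.002], [0.97, 0.244, -0.0], [-0.001, 0.002, -1.0]]
force: [0.1, 0.2, -0.0]
opening: 0.47
grasp_force: 0.0
```

In the tool's units: -0.11 m / 0.6 = -0.1833, -0.09 m / 0.6 = -0.15.

Emit:
play_rows([
  [[0,0,-0.05,0,0,0],[0,0,-0.1,0,0,0],[0,0,-0.15,0,0,0],[0,0,-0.1833,0,0,0],[0,0,-0.1833,0,0,0]],
])

```text
time_s: 6.68
position: [0.4801, -0.3497, 0.2752]
tcp_rot: [[-0.244, 0.97, 0.009], [0.97, 0.245, -0.008], [-0.01, 0.007, -1.0]]
force: [0.5, -0.2, -0.4]
opening: 0.682
grasp_force: 0.0
```

```bash
python3 plan.py '[[0.603,-0.05,0.25,87.3],[0.603,-0.05,0.13,87.3],[0.603,-0.05,0.066,87.3]]'; python3 - <<'E'
from fit import *
c=cap("side"); save(c,"lev.png",(260,260,420,380),4)
cs={"top":cap("top"),"side":c}
show(spindles(cs,"dry_a")); show(spindles(cs,"spindle_a"))
E
```

```text
t 6.7 at [ 0.4801 -0.3497  0.2752] yaw 14.2 F [ 0.5 -0.2 -0.4] open 0.0593 grip 0.0 j [-47.  25.  85.   0.  69. -61.]
(0.603, -0.05, 0.25, 87.3) -> [0.261, 0.192, 0.024, -0.0, 0.7, -73.1] rows 11
(0.603, -0.05, 0.13, 87.3) -> [0.0, 0.0, 0.12, 0.0, 0.0, 0.0] rows 3
(0.603, -0.05, 0.066, 87.3) -> [0.0, 0.0, 0.064, 0.0, 0.0, 0.0] rows 2
[ 0.6152 -0.0192  0.0317] yaw -78.4 err 0.79 views 2 [184. 144.  95.]
[ 0.6033 -0.0499  0.0662] yaw -3.5 err 0.32 views 2 [173. 137.  69.]
[ 0.634  -0.2059  0.067 ] yaw -29.3 err 0.56 views 1 [189. 147.  56.]
[0.1887 0.3304 0.0171] yaw 15.9 err 0.20 views 2 [ 22. 147. 141.]
[0.4194 0.1667 0.0156] yaw 16.3 err 0.18 views 2 [156.  89.  50.]
[0.4248 0.0599 0.0112] yaw -22.2 err 0.22 views 2 [137. 105.  76.]
[ 0.503  -0.0765  0.0221] yaw -2.0 err 0.77 views 2 [148.  59.  33.]
[ 0.4219 -0.172   0.0137] yaw 2.0 err 0.24 views 2 [143. 104.  69.]
```

View pics/lev.png

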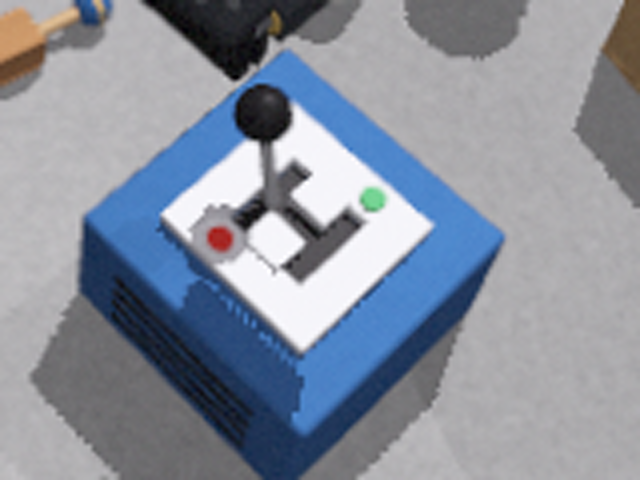

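The lever's stick stands at the junction of the left lane and the cross slot (crop pixel 270,205), so it is in neutral. The dry spindle is next.

In the tool's units: 0.26 m / 0.6 = 0.4333, 0.19 m / 0.6 = 0.3167, -73 degrees / 90 = -0.8111.

Emit:
play_rows([
  [[0.4333,0.3167,0.04,0,0,-0.8111],[0.4333,0.3167,0.04,0,0,-0.8111],[0.4333,0.3167,0.04,0,0,-0.8111],[0.4333,0.3167,0.04,0,0,-0.8111],[0.4333,0.3167,0.04,0,0,-0.8111],[0.4333,0.3167,0.04,0,0,-0.8111],[0.4333,0.3167,0.04,0,0,-0.8111],[0.4333,0.3167,0.04,0,0,-0.8111]],
])

```text
time_s: 7.65
position: [0.5981, -0.0456, 0.2444]
tcp_rot: [[-0.95, 0.311, -0.002], [0.311, 0.95, 0.002], [0.003, 0.001, -1.0]]
force: [0.3, 0.1, 0.9]
opening: 0.693
grasp_force: 0.0
```

```bash
python3 plan.py '[[0.604,-0.05,0.2,87.0],[0.604,-0.05,0.066,87.0]]'
```

```text
t 7.7 at [ 0.5981 -0.0456  0.2444] yaw 71.9 F [0.3 0.1 0.9] open 0.0603 grip 0.0 j [-15.  28.  85.   0.  67. -87.]
(0.604, -0.05, 0.2, 87.0) -> [-0.007, -0.002, 0.044, 0.1, -0.2, -15.1] rows 3
(0.604, -0.05, 0.066, 87.0) -> [0.0, 0.0, 0.134, 0.0, 0.0, 0.0] rows 4
```

In the tool's units: 0.044 m / 0.6 = 0.0733, -0.007 m / 0.6 = -0.0117, -15 degrees / 90 = -0.1667.

Emit:
play_rows([
  [[-0.0117,-0.0033,0.0733,0,0,-0.1667],[-0.0117,-0.0033,0.0733,0,0,-0.1667],[-0.0117,-0.0033,0.0733,0,0,-0.1667],[-0.0117,-0.0033,0.0733,0,0,-0.1667]],
])

```text
time_s: 7.98
position: [0.6036, -0.0529, 0.2006]
tcp_rot: [[-0.998, 0.064, -0.003], [0.064, 0.998, 0.001], [0.003, 0.001, -1.0]]
force: [1.6, -0.8, 0.9]
opening: 0.686
grasp_force: 0.0
```

```bash
python3 plan.py '[[0.604,-0.05,0.066,87.0]]'
```

```text
t 8.0 at [ 0.6036 -0.0529  0.2006] yaw 86.3 F [ 1.6 -0.8  0.9] open 0.0597 grip 0.0 j [ -16.   31.   87.    0.   62. -102.]
(0.604, -0.05, 0.066, 87.0) -> [-0.001, 0.003, 0.135, 0.0, -0.1, -0.7] rows 4
```

In the tool's units: 0.128 m / 0.6 = 0.2133, 0.003 m / 0.6 = 0.005, -0.7 degrees / 90 = -0.0078.

Emit:
play_rows([
  [[0,0.0017,0.0667,0,0,-0.0078],[0,0.0033,0.1333,0,0,-0.0078],[-0.0017,0.005,0.175,0,0,-0.0078],[-0.0017,0.005,0.2,0,0,-0.0078],[-0.0017,0.005,0.2133,0,0,-0.0078],[-0.0017,0.005,0.2133,0,0,-0.0078],[-0.0017,0.005,0.2133,0,0,-0.0078]],
])

```text
time_s: 8.57
position: [0.6061, -0.0508, 0.075]
tcp_rot: [[-0.999, 0.051, 0.002], [0.051, 0.999, -0.0], [-0.002, -0.0, -1.0]]
force: [-0.4, -0.4, 0.2]
opening: 0.693
grasp_force: 0.0
```

Emit:
play_rows([
  [[0,0,0,0,0,0],[0,0,0,0,0,0],[0,0,0,0,0,0],[0,0,0,0,0,0],[0,0,0,0,0,0],[0,0,0,0,0,0]],
], fingers=0.0)

```text
time_s: 9.07
position: [0.6054, -0.0501, 0.0744]
tcp_rot: [[-0.999, 0.05, 0.001], [0.05, 0.999, -0.0], [-0.001, 0.0, -1.0]]
force: [-0.3, 0.5, 2.2]
opening: 0.343
grasp_force: 30.0
```

In the tool's units: -0.1 m / 0.6 = -0.1667, -0.05 m / 0.6 = -0.0833.

Emit:
play_rows([
  [[0,0,-0.0333,0,0,0],[0,0,-0.0833,0,0,0],[0,0,-0.1333,0,0,0],[0,0,-0.1667,0,0,0],[0,0,-0.1667,0,0,0]],
])

```text
time_s: 9.48
position: [0.6082, -0.0508, 0.1787]
tcp_rot: [[-0.999, 0.049, 0.009], [0.049, 0.999, -0.003], [-0.009, -0.002, -1.0]]
force: [0.6, 1.0, -0.7]
opening: 0.337
grasp_force: 30.0
```

```bash
python3 plan.py '[[0.58,0.12,0.19,42],[0.548,0.3405,0.19,-2.6],[0.548,0.3405,0.026,-2.6]]'
```

```text
t 9.5 at [ 0.6082 -0.0508  0.1787] yaw 87.2 F [ 0.6  1.  -0.7] open 0.0293 grip 30.0 j [ -15.   33.   88.    0.   58. -102.]
(0.58, 0.12, 0.19, 42) -> [0.037, 0.169, -0.012, 0.1, 0.6, 45.2] rows 7
(0.548, 0.3405, 0.19, -2.6) -> [0.185, 0.124, 0.0, 0.0, 0.0, 44.6] rows 7
(0.548, 0.3405, 0.026, -2.6) -> [0.0, 0.0, 0.164, 0.0, 0.0, 0.0] rows 4
```

In the tool's units: 0.169 m / 0.6 = 0.2817, 0.037 m / 0.6 = 0.0617, 45 degrees / 90 = 0.5.

Emit:
play_rows([
  [[0.0617,0.2817,-0.02,0,0.0067,0.5],[0.0617,0.2817,-0.02,0,0.0067,0.5],[0.0617,0.2817,-0.02,0,0.0067,0.5],[0.0617,0.2817,-0.02,0,0.0067,0.5],[0.0617,0.2817,-0.02,0,0.0067,0.5],[0.0617,0.2817,-0.02,0,0.0067,0.5],[0.0617,0.2817,-0.02,0,0.0067,0.5]],
])

```text
time_s: 10.07
position: [0.5754, 0.1222, 0.1847]
tcp_rot: [[-0.669, 0.743, -0.012], [0.743, 0.67, 0.004], [0.011, -0.006, -1.0]]
force: [-0.1, -1.3, -0.9]
opening: 0.344
grasp_force: 30.0
```

In the tool's units: 0.185 m / 0.6 = 0.3083, 0.124 m / 0.6 = 0.2067, 44.6 degrees / 90 = 0.4956.

Emit:
play_rows([
  [[0.3083,0.2067,0,0,0,0.4956],[0.3083,0.2067,0,0,0,0.4956],[0.3083,0.2067,0,0,0,0.4956],[0.3083,0.2067,0,0,0,0.4956],[0.3083,0.2067,0,0,0,0.4956],[0.3083,0.2067,0,0,0,0.4956],[0.3083,0.2067,0,0,0,0.4956],[0.3083,0.2067,0,0,0,0.4956]],
])

```text
time_s: 10.73
position: [0.5429, 0.3425, 0.1855]
tcp_rot: [[0.04, 0.999, -0.012], [0.999, -0.04, 0.003], [0.003, -0.012, -1.0]]
force: [-0.4, 0.6, -0.5]
opening: 0.342
grasp_force: 30.0
```

```bash
python3 plan.py '[[0.548,0.3405,0.08,-2.6]]'
```

```text
t 10.7 at [0.5429 0.3425 0.1855] yaw -2.3 F [-0.4  0.6 -0.5] open 0.0298 grip 30.0 j [22. 35. 82.  0. 63. 24.]
(0.548, 0.3405, 0.08, -2.6) -> [-0.002, 0.006, 0.105, -0.7, -0.2, 0.3] rows 3
```

In the tool's units: 0.145 m / 0.6 = 0.2417, 0.08 m / 0.6 = 0.1333, -0.6 degrees / 90 = -0.0067.

Emit:
play_rows([
  [[-0.0017,0.005,0.0667,-0.0067,0,0.0033],[-0.0033,0.0083,0.1333,-0.0067,0,0.0033],[-0.0033,0.0083,0.1833,-0.0067,0,0.0033],[-0.0033,0.0083,0.225,-0.0067,0,0.0033],[-0.0033,0.0083,0.2417,-0.0067,0,0.0033],[-0.0033,0.0083,0.2417,-0.0067,0,0.0033],[-0.0033,0.0083,0.2417,-0.0067,0,0.0033]],
])

```text
time_s: 11.32
position: [0.5483, 0.3386, 0.042]
tcp_rot: [[0.048, 0.999, 0.001], [0.999, -0.048, 0.004], [0.004, 0.0, -1.0]]
force: [-0.0, -0.3, 0.5]
opening: 0.341
grasp_force: 30.0
```

```bash
python3 plan.py '[[0.548,0.3405,0.0265,-2.6]]'
```

```text
t 11.3 at [0.5483 0.3386 0.042 ] yaw -2.8 F [-0.  -0.3  0.5] open 0.0297 grip 30.0 j [22. 46. 87.  0. 47. 24.]
(0.548, 0.3405, 0.0265, -2.6) -> [0.002, -0.0, 0.016, 0.0, -0.2, -0.2] rows 1
```

In the tool's units: 0.0155 m / 0.6 = 0.0258, 0.002 m / 0.6 = 0.0033.

Emit:
play_rows([
  [[0.0017,0,0.01,0,0,0],[0.0033,0,0.0183,0,0,0],[0.0033,0,0.0258,0,0,0],[0.0033,0,0.0258,0,0,0],[0.0033,0,0.0258,0,0,0]],
])

```text
time_s: 11.73
position: [0.5481, 0.3414, 0.027]
tcp_rot: [[0.048, 0.999, 0.001], [0.999, -0.048, 0.004], [0.004, 0.001, -1.0]]
force: [0.2, -0.4, -0.7]
opening: 0.342
grasp_force: 30.0
```

Emit:
play_rows([
  [[0,0,0,0,0,0],[0,0,0,0,0,0],[0,0,0,0,0,0],[0,0,0,0,0,0]],
], fingers=0.055)

```text
time_s: 12.07
position: [0.5484, 0.3414, 0.0271]
tcp_rot: [[0.048, 0.999, 0.002], [0.999, -0.048, 0.004], [0.004, 0.002, -1.0]]
force: [-0.0, 0.4, -0.2]
opening: 0.557
grasp_force: 0.0
```

In the tool's units: -0.15 m / 0.6 = -0.25, -0.11 m / 0.6 = -0.1833.

Emit:
play_rows([
  [[0,0,-0.05,0,0,0],[0,0,-0.1167,0,0,0],[0,0,-0.1833,0,0,0],[0,0,-0.25,0,0,0],[0,0,-0.25,0,0,0]],
])

```text
time_s: 12.48
position: [0.553, 0.343, 0.186]
tcp_rot: [[0.048, 0.999, 0.017], [0.999, -0.048, 0.011], [0.011, 0.017, -1.0]]
force: [1.4, 0.3, 0.1]
opening: 0.635
grasp_force: 0.0
```

```bash
python3 plan.py '[[0.46,0.23,0.19,-40],[0.4194,0.1667,0.16,-73.7]]';  cat > look.py <<'E'
from fit import *
def look():
    cs={n:cap(n) for n in("top","side")}; show(spindles(cs,"spindle_a")); print("dry"); show(spindles(cs,"dry_a",.019)); return cs
if __name__=="__main__": look()
E
python3 look.py
```

```text
t 12.5 at [0.553 0.343 0.186] yaw -2.7 F [1.4 0.3 0.1] open 0.0553 grip 0.0 j [22. 35. 82.  0. 62. 25.]
(0.46, 0.23, 0.19, -40) -> [-0.117, -0.087, -0.007, 0.7, -0.9, 37.3] rows 6
(0.4194, 0.1667, 0.16, -73.7) -> [-0.075, 0.01, 0.03, 0.0, 0.0, 33.7] rows 5
[0.4199 0.1673 0.0143] yaw 16.7 err 0.18 views 2 [146.  85.  48.]
[0.4245 0.0592 0.0119] yaw -22.9 err 0.16 views 2 [131. 100.  72.]
[ 0.4552 -0.0682  0.0118] yaw -10.2 err 0.20 views 2 [150.  87.  49.]
[ 0.4214 -0.1722  0.0147] yaw 2.5 err 0.15 views 2 [130.  99.  71.]
[ 0.2069 -0.2801  0.0164] yaw 5.4 err 0.16 views 2 [198. 116. 139.]
dry
[0.5492 0.3464 0.017 ] yaw 86.6 err 0.29 views 2 [166. 130.  67.]
```

The dry spindle lies on the mat, centred at about (0.549, 0.343) with yaw 87°. The first red spindle is next.

In the tool's units: -0.117 m / 0.6 = -0.195, -0.007 m / 0.6 = -0.0117, 37.3 degrees / 90 = 0.4144.

Emit:
play_rows([
  [[-0.195,-0.145,-0.0117,0.0078,-0.01,0.4144],[-0.195,-0.145,-0.0117,0.0078,-0.01,0.4144],[-0.195,-0.145,-0.0117,0.0078,-0.01,0.4144],[-0.195,-0.145,-0.0117,0.0078,-0.01,0.4144],[-0.195,-0.145,-0.0117,0.0078,-0.01,0.4144],[-0.195,-0.145,-0.0117,0.0078,-0.01,0.4144],[-0.195,-0.145,-0.0117,0.0078,-0.01,0.4144]],
])

```text
time_s: 13.37
position: [0.4545, 0.2273, 0.182]
tcp_rot: [[0.644, 0.765, -0.019], [0.765, -0.644, -0.007], [-0.017, -0.01, -1.0]]
force: [-0.5, 0.1, 0.0]
opening: 0.633
grasp_force: 0.0
```

In the tool's units: -0.075 m / 0.6 = -0.125, 0.01 m / 0.6 = 0.0167, 33.7 degrees / 90 = 0.3744.

Emit:
play_rows([
  [[-0.125,0.0167,0.05,0,0,0.3744],[-0.125,0.0167,0.05,0,0,0.3744],[-0.125,0.0167,0.05,0,0,0.3744],[-0.125,0.0167,0.05,0,0,0.3744],[-0.125,0.0167,0.05,0,0,0.3744],[-0.125,0.0167,0.05,0,0,0.3744],[-0.125,0.0167,0.05,0,0,0.3744]],
])

```text
time_s: 13.95
position: [0.4142, 0.164, 0.1535]
tcp_rot: [[0.959, 0.283, -0.017], [0.283, -0.959, -0.006], [-0.018, 0.001, -1.0]]
force: [0.6, 0.4, 0.6]
opening: 0.629
grasp_force: 0.0
```

```bash
python3 plan.py '[[0.4197,0.167,0.022,-73.5]]'
```

```text
t 13.9 at [0.4142 0.164  0.1535] yaw -73.6 F [0.6 0.4 0.6] open 0.0548 grip 0.0 j [  7.  25. 111.  -0.  44.  81.]
(0.4197, 0.167, 0.022, -73.5) -> [0.009, -0.001, 0.131, 0.1, 1.0, -0.1] rows 4
```

In the tool's units: 0.1 m / 0.6 = 0.1667, 0.006 m / 0.6 = 0.01, 1 degrees / 90 = 0.0111.

Emit:
play_rows([
  [[0.005,0,0.0667,0,0.0111,0],[0.01,-0.0017,0.1167,0,0.0111,0],[0.0117,-0.0017,0.15,0,0.0111,0],[0.0117,-0.0017,0.1667,0,0.0111,0],[0.0117,-0.0017,0.1667,0,0.0111,0],[0.0117,-0.0017,0.1667,0,0.0111,0]],
])

```text
time_s: 14.45
position: [0.4189, 0.1664, 0.0535]
tcp_rot: [[0.959, 0.282, -0.001], [0.282, -0.959, -0.001], [-0.001, 0.001, -1.0]]
force: [0.2, -0.1, 0.0]
opening: 0.635
grasp_force: 0.0
```

```bash
python3 plan.py '[[0.4197,0.167,0.022,-73.5]]'
```

```text
t 14.4 at [0.4189 0.1664 0.0535] yaw -73.6 F [ 0.2 -0.1  0. ] open 0.0552 grip 0.0 j [  7.  37. 115.  -0.  28.  81.]
(0.4197, 0.167, 0.022, -73.5) -> [0.001, -0.0, 0.031, 0.1, 0.1, -0.1] rows 1
```

In the tool's units: 0.031 m / 0.6 = 0.0517, 0.022 m / 0.6 = 0.0367.

Emit:
play_rows([
  [[0.0017,0,0.02,0,0,0],[0.0017,0,0.0367,0,0,0],[0.0017,0,0.0517,0,0,0],[0.0017,0,0.0517,0,0,0],[0.0017,0,0.0517,0,0,0]],
])

```text
time_s: 14.87
position: [0.4203, 0.1666, 0.0234]
tcp_rot: [[0.96, 0.281, 0.001], [0.281, -0.96, -0.001], [0.001, 0.002, -1.0]]
force: [0.1, -0.1, -0.1]
opening: 0.63
grasp_force: 0.0
```

Emit:
play_rows([
  [[0,0,0,0,0,0],[0,0,0,0,0,0],[0,0,0,0,0,0],[0,0,0,0,0,0],[0,0,0,0,0,0],[0,0,0,0,0,0]],
], fingers=0.0)

```text
time_s: 15.37
position: [0.4204, 0.1665, 0.0234]
tcp_rot: [[0.96, 0.28, 0.002], [0.28, -0.96, -0.001], [0.001, 0.002, -1.0]]
force: [0.8, -0.2, 2.5]
opening: 0.341
grasp_force: 30.0
```

In the tool's units: -0.14 m / 0.6 = -0.2333, -0.13 m / 0.6 = -0.2167.

Emit:
play_rows([
  [[0,0,-0.0333,0,0,0],[0,0,-0.0833,0,0,0],[0,0,-0.1333,0,0,0],[0,0,-0.1833,0,0,0],[0,0,-0.2167,0,0,0],[0,0,-0.2333,0,0,0],[0,0,-0.2333,0,0,0]],
])

```text
time_s: 15.95
position: [0.4214, 0.1669, 0.1653]
tcp_rot: [[0.96, 0.28, 0.007], [0.28, -0.96, -0.0], [0.006, 0.002, -1.0]]
force: [0.4, -0.1, -1.2]
opening: 0.341
grasp_force: 30.0
```

```bash
python3 plan.py '[[0.6155,0.1419,0.16,-92.7],[0.6155,0.1419,0.1,-92.7]]'
```

```text
t 15.9 at [0.4214 0.1669 0.1653] yaw -73.7 F [ 0.4 -0.1 -1.2] open 0.0297 grip 30.0 j [  7.  24. 111.  -0.  45.  81.]
(0.6155, 0.1419, 0.16, -92.7) -> [0.179, 0.078, 0.007, 0.1, -0.4, 19.0] rows 5
(0.6155, 0.1419, 0.1, -92.7) -> [0.0, 0.0, 0.06, 0.0, 0.0, 0.0] rows 2
```

In the tool's units: 0.179 m / 0.6 = 0.2983, 0.078 m / 0.6 = 0.13, 19 degrees / 90 = 0.2111.

Emit:
play_rows([
  [[0.06,0.0267,0,0,0,0.0556],[0.12,0.0533,0,0,0,0.1111],[0.18,0.0783,0,0,0,0.1667],[0.2333,0.1033,0.0083,0,0,0.2111],[0.275,0.12,0.0117,0,0,0.2111],[0.2983,0.13,0.0117,0,0,0.2111],[0.2983,0.13,0.0117,0,0,0.2111],[0.2983,0.13,0.0117,0,0,0.2111]],
])

```text
time_s: 16.62
position: [0.6128, 0.1415, 0.1544]
tcp_rot: [[0.999, -0.048, -0.003], [-0.048, -0.999, -0.001], [-0.003, 0.001, -1.0]]
force: [-0.3, 0.1, -1.8]
opening: 0.34
grasp_force: 30.0
```

In the tool's units: 0.06 m / 0.6 = 0.1, 0.045 m / 0.6 = 0.075.

Emit:
play_rows([
  [[0,0,0.0417,0,0,0],[0,0,0.075,0,0,0],[0,0,0.1,0,0,0],[0,0,0.1,0,0,0],[0,0,0.1,0,0,0]],
])

```text
time_s: 17.03
position: [0.6112, 0.1421, 0.0952]
tcp_rot: [[0.999, -0.047, -0.004], [-0.047, -0.999, -0.001], [-0.004, 0.002, -1.0]]
force: [0.2, 1.1, -0.8]
opening: 0.343
grasp_force: 30.0
```

```bash
python3 plan.py '[[0.6155,0.1419,0.0755,-92.7]]'
```

```text
t 17.0 at [0.6112 0.1421 0.0952] yaw -92.7 F [ 0.2  1.1 -0.8] open 0.0299 grip 30.0 j [ 3. 41. 88. -0. 51. 96.]
(0.6155, 0.1419, 0.0755, -92.7) -> [0.004, -0.0, 0.02, 0.1, 0.2, -0.0] rows 1
```

In the tool's units: 0.0195 m / 0.6 = 0.0325, 0.004 m / 0.6 = 0.0067, 0.2 degrees / 90 = 0.0022.

Emit:
play_rows([
  [[0.005,0,0.0117,0,0,0],[0.0067,0,0.0217,0,0,0],[0.0067,0,0.0325,0,0.0022,0],[0.0067,0,0.0325,0,0.0022,0],[0.0067,0,0.0325,0,0.0022,0]],
])

```text
time_s: 17.45
position: [0.6175, 0.1416, 0.0766]
tcp_rot: [[0.999, -0.048, 0.004], [-0.048, -0.999, -0.001], [0.004, 0.001, -1.0]]
force: [-0.1, -0.1, 0.1]
opening: 0.341
grasp_force: 30.0
```

Emit:
play_rows([
  [[0,0,0,0,0,0],[0,0,0,0,0,0],[0,0,0,0,0,0],[0,0,0,0,0,0]],
], fingers=0.046)

```text
time_s: 17.78
position: [0.6182, 0.1416, 0.0773]
tcp_rot: [[0.999, -0.048, 0.005], [-0.048, -0.999, -0.001], [0.006, 0.001, -1.0]]
force: [-0.2, -0.6, 0.6]
opening: 0.509
grasp_force: 0.0
```

In the tool's units: -0.1 m / 0.6 = -0.1667, -0.08 m / 0.6 = -0.1333.

Emit:
play_rows([
  [[0,0,-0.0333,0,0,0],[0,0,-0.0833,0,0,0],[0,0,-0.1333,0,0,0],[0,0,-0.1667,0,0,0],[0,0,-0.1667,0,0,0]],
])

```text
time_s: 18.2
position: [0.6208, 0.142, 0.1824]
tcp_rot: [[0.999, -0.048, 0.015], [-0.048, -0.999, -0.001], [0.015, 0.0, -1.0]]
force: [0.1, 0.6, -0.9]
opening: 0.527
grasp_force: 0.0
```

```bash
python3 plan.py '[[0.4245,0.059,0.16,67.5]]';python3 look.py
```

```text
t 18.2 at [0.6208 0.142  0.1824] yaw -92.7 F [ 0.1  0.6 -0.9] open 0.0459 grip 0.0 j [ 3. 35. 84. -0. 61. 96.]
(0.4245, 0.059, 0.16, 67.5) -> [-0.192, 0.092, 0.019, -0.2, -0.9, 19.8] rows 6
[0.4232 0.0593 0.0128] yaw -22.1 err 0.32 views 2 [119.  96.  77.]
[ 0.4559 -0.0675  0.0117] yaw -10.3 err 0.14 views 2 [148.  87.  49.]
[ 0.4219 -0.1716  0.014 ] yaw 2.3 err 0.23 views 2 [132. 103.  76.]
[ 0.2059 -0.2795  0.0149] yaw 5.6 err 0.15 views 2 [206. 120. 144.]
dry
[0.5484 0.3449 0.0181] yaw 86.1 err 0.29 views 2 [175. 140.  81.]
```

In the tool's units: -0.192 m / 0.6 = -0.32, -0.16 m / 0.6 = -0.2667, 19.8 degrees / 90 = 0.22.

Emit:
play_rows([
  [[-0.0533,0.025,0,0,0,0.0444],[-0.1067,0.05,0.0083,0,0,0.0889],[-0.16,0.075,0.0167,0,0,0.1333],[-0.2133,0.1,0.025,0,0,0.1778],[-0.2667,0.1283,0.0317,0,0,0.22],[-0.32,0.1533,0.0317,0,0,0.22],[-0.32,0.1533,0.0317,0,0,0.22],[-0.32,0.1533,0.0317,0,0,0.22]],
], fingers=0.055)

```text
time_s: 19.17
position: [0.4185, 0.0588, 0.1563]
tcp_rot: [[0.923, -0.385, 0.0], [-0.385, -0.923, -0.001], [0.001, 0.001, -1.0]]
force: [0.2, -1.3, 0.5]
opening: 0.633
grasp_force: 0.0
```

In the tool's units: 0.1 m / 0.6 = 0.1667, 0.095 m / 0.6 = 0.1583.

Emit:
play_rows([
  [[0,0,0.05,0,0,0],[0,0,0.1,0,0,0],[0,0,0.1417,0,0,0],[0,0,0.1583,0,0,0],[0,0,0.1667,0,0,0],[0,0,0.1667,0,0,0],[0,0,0.1667,0,0,0]],
])

```text
time_s: 19.75
position: [0.4229, 0.0589, 0.0569]
tcp_rot: [[0.924, -0.383, 0.006], [-0.383, -0.924, -0.001], [0.006, -0.001, -1.0]]
force: [-0.2, -0.7, -0.3]
opening: 0.633
grasp_force: 0.0
```

```bash
python3 plan.py '[[0.424,0.0593,0.022,67.6]]'
```

```text
t 19.8 at [0.4229 0.0589 0.0569] yaw -112.5 F [-0.2 -0.7 -0.3] open 0.0551 grip 0.0 j [ -7.  36. 119.  -0.  25. 106.]
(0.424, 0.0593, 0.022, 67.6) -> [0.001, -0.001, 0.035, -0.0, -0.3, -0.1] rows 1
```

In the tool's units: 0.034 m / 0.6 = 0.0567, -0.001 m / 0.6 = -0.0017, -0.3 degrees / 90 = -0.0033.

Emit:
play_rows([
  [[0.0017,-0.0017,0.02,0,0,0],[0.0017,-0.0017,0.04,0,0,0],[0.0017,-0.0017,0.0567,0,-0.0033,0],[0.0017,-0.0017,0.0567,0,-0.0033,0],[0.0017,-0.0017,0.0567,0,-0.0033,0]],
])

```text
time_s: 20.17
position: [0.4236, 0.0593, 0.0233]
tcp_rot: [[0.924, -0.383, 0.0], [-0.383, -0.924, 0.001], [-0.0, -0.001, -1.0]]
force: [-0.1, 0.2, 0.5]
opening: 0.631
grasp_force: 0.0
```

Emit:
play_rows([
  [[0,0,0,0,0,0],[0,0,0,0,0,0],[0,0,0,0,0,0],[0,0,0,0,0,0],[0,0,0,0,0,0],[0,0,0,0,0,0]],
], fingers=0.0)

```text
time_s: 20.67
position: [0.4234, 0.0593, 0.0234]
tcp_rot: [[0.924, -0.383, 0.0], [-0.383, -0.924, 0.001], [0.0, -0.001, -1.0]]
force: [-0.5, -0.6, 3.5]
opening: 0.339
grasp_force: 30.0
```

In the tool's units: -0.14 m / 0.6 = -0.2333, -0.13 m / 0.6 = -0.2167.

Emit:
play_rows([
  [[0,0,-0.0333,0,0,0],[0,0,-0.0833,0,0,0],[0,0,-0.1333,0,0,0],[0,0,-0.1833,0,0,0],[0,0,-0.2167,0,0,0],[0,0,-0.2333,0,0,0],[0,0,-0.2333,0,0,0],[0,0,-0.2333,0,0,0]],
])

```text
time_s: 21.33
position: [0.4232, 0.0593, 0.1633]
tcp_rot: [[0.924, -0.383, 0.001], [-0.383, -0.924, 0.0], [0.001, -0.001, -1.0]]
force: [-0.0, 0.1, -0.5]
opening: 0.339
grasp_force: 30.0
```

```bash
python3 plan.py '[[0.6125,0.0779,0.155,-92.7]]'
```

```text
t 21.3 at [0.4232 0.0593 0.1633] yaw -112.5 F [-0.   0.1 -0.5] open 0.0295 grip 30.0 j [ -7.  23. 114.   0.  43. 105.]
(0.6125, 0.0779, 0.155, -92.7) -> [0.168, -0.09, 0.009, -0.0, -0.0, -19.8] rows 5
```

In the tool's units: 0.168 m / 0.6 = 0.28, 0.155 m / 0.6 = 0.2583, -19.8 degrees / 90 = -0.22.

Emit:
play_rows([
  [[0.0567,-0.03,0,0,0,-0.0556],[0.1133,-0.06,0,0,0,-0.1111],[0.1667,-0.09,0,0,0,-0.1667],[0.2167,-0.1167,0.0083,0,0,-0.22],[0.2583,-0.1383,0.015,0,0,-0.22],[0.28,-0.15,0.015,0,0,-0.22],[0.28,-0.15,0.015,0,0,-0.22],[0.28,-0.15,0.015,0,0,-0.22]],
])

```text
time_s: 22.0
position: [0.6117, 0.078, 0.1516]
tcp_rot: [[0.999, -0.048, -0.005], [-0.048, -0.999, 0.001], [-0.005, -0.001, -1.0]]
force: [-0.4, -0.5, -1.2]
opening: 0.344
grasp_force: 30.0
```

In the tool's units: 0.06 m / 0.6 = 0.1, 0.045 m / 0.6 = 0.075.

Emit:
play_rows([
  [[0,0,0.0417,0,0,0],[0,0,0.075,0,0,0],[0,0,0.1,0,0,0],[0,0,0.1,0,0,0],[0,0,0.1,0,0,0]],
])

```text
time_s: 22.42
position: [0.6103, 0.078, 0.0929]
tcp_rot: [[0.999, -0.048, -0.005], [-0.048, -0.999, 0.001], [-0.005, -0.001, -1.0]]
force: [0.2, 0.2, -1.0]
opening: 0.335
grasp_force: 30.0
```

```bash
python3 plan.py '[[0.6125,0.0779,0.0755,-92.7]]'
```

```text
t 22.4 at [0.6103 0.078  0.0929] yaw -92.8 F [ 0.2  0.2 -1. ] open 0.0292 grip 30.0 j [-3. 40. 90.  0. 50. 90.]
(0.6125, 0.0779, 0.0755, -92.7) -> [0.002, 0.0, 0.017, -0.0, 0.3, -0.1] rows 1
```

In the tool's units: 0.017 m / 0.6 = 0.0283, 0.001 m / 0.6 = 0.0017, 0.2 degrees / 90 = 0.0022.

Emit:
play_rows([
  [[0.0017,0,0.01,0,0,0],[0.0017,0,0.02,0,0.0022,0],[0.0017,0,0.0283,0,0.0022,0],[0.0017,0,0.0283,0,0.0022,0],[0.0017,0,0.0283,0,0.0022,0]],
])

```text
time_s: 22.83
position: [0.6137, 0.078, 0.077]
tcp_rot: [[0.999, -0.048, 0.003], [-0.048, -0.999, 0.0], [0.003, -0.001, -1.0]]
force: [0.7, 0.2, -0.9]
opening: 0.341
grasp_force: 30.0
```

Emit:
play_rows([
  [[0,0,0,0,0,0],[0,0,0,0,0,0],[0,0,0,0,0,0],[0,0,0,0,0,0]],
], fingers=0.044)

```text
time_s: 23.17
position: [0.6142, 0.078, 0.0774]
tcp_rot: [[0.999, -0.048, 0.004], [-0.048, -0.999, 0.0], [0.004, -0.001, -1.0]]
force: [0.4, 0.5, -0.6]
opening: 0.491
grasp_force: 0.0
```

In the tool's units: -0.1 m / 0.6 = -0.1667, -0.08 m / 0.6 = -0.1333.

Emit:
play_rows([
  [[0,0,-0.0333,0,0,0],[0,0,-0.0833,0,0,0],[0,0,-0.1333,0,0,0],[0,0,-0.1667,0,0,0],[0,0,-0.1667,0,0,0]],
])

```text
time_s: 23.58
position: [0.6169, 0.0779, 0.1823]
tcp_rot: [[0.999, -0.048, 0.014], [-0.048, -0.999, -0.0], [0.014, -0.001, -1.0]]
force: [0.8, 0.2, 0.1]
opening: 0.503
grasp_force: 0.0
```

```bash
python3 plan.py '[[0.4556,-0.068,0.16,79.8]]';python3 look.py; python3 -c "
from h import *
save(cap('side'),'s2.png',(180,120,420,300),3)"
```

```text
t 23.6 at [0.6169 0.0779 0.1823] yaw -92.7 F [0.8 0.2 0.1] open 0.0438 grip 0.0 j [-3. 34. 86.  0. 59. 90.]
(0.4556, -0.068, 0.16, 79.8) -> [-0.154, 0.153, 0.02, -0.1, -0.8, 7.5] rows 6
[ 0.4555 -0.0676  0.0122] yaw -10.9 err 0.14 views 2 [118.  51.  28.]
[ 0.4223 -0.1718  0.0147] yaw 3.2 err 0.13 views 2 [137. 105.  75.]
[ 0.2074 -0.2797  0.0168] yaw 5.5 err 0.18 views 2 [206. 121. 145.]
dry
[0.5504 0.3462 0.0163] yaw 86.4 err 0.19 views 2 [169. 133.  72.]
[ 0.61   -0.0646  0.019 ] yaw -80.0 err 0.86 views 1 [181. 142.  93.]
```

View pics/s2.png

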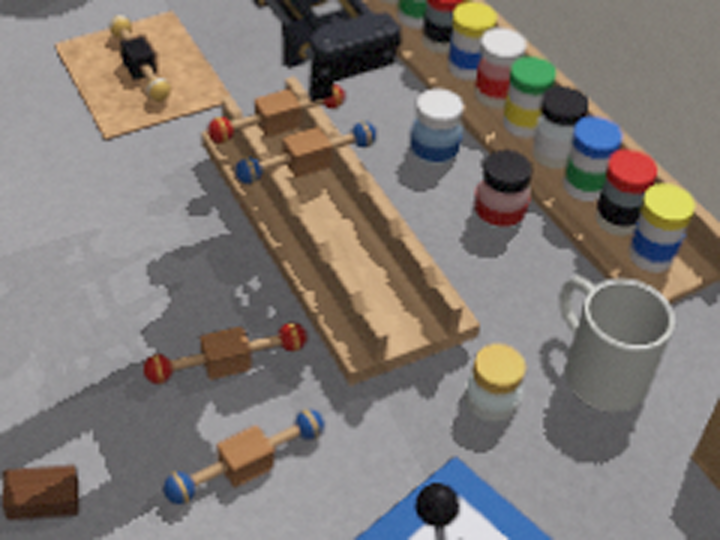

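The crop shows red at (275,108) and blue at (308,150), both seated in the rack with handles between the rails. The gold spindle is on the mat and the pots and mug are standing. The second red spindle is next.

In the tool's units: -0.154 m / 0.6 = -0.2567, 0.019 m / 0.6 = 0.0317, 7.5 degrees / 90 = 0.0833.

Emit:
play_rows([
  [[-0.0433,0.0433,0,0,0,0.0222],[-0.0867,0.0867,0.0083,0,0,0.0444],[-0.1333,0.1333,0.0167,0,0,0.0667],[-0.18,0.18,0.025,0,0,0.0833],[-0.225,0.225,0.0317,0,0,0.0833],[-0.2567,0.255,0.0317,0,0,0.0833],[-0.2567,0.255,0.0317,0,0,0.0833],[-0.2567,0.255,0.0317,0,0,0.0833]],
], fingers=0.055)

```text
time_s: 24.6
position: [0.4516, -0.0682, 0.157]
tcp_rot: [[0.984, -0.181, 0.002], [-0.181, -0.984, 0.001], [0.002, -0.002, -1.0]]
force: [0.1, 0.1, 0.2]
opening: 0.628
grasp_force: 0.0
```

In the tool's units: 0.1 m / 0.6 = 0.1667, 0.095 m / 0.6 = 0.1583.

Emit:
play_rows([
  [[0,0,0.05,0,0,0],[0,0,0.1,0,0,0],[0,0,0.1417,0,0,0],[0,0,0.1583,0,0,0],[0,0,0.1667,0,0,0],[0,0,0.1667,0,0,0],[0,0,0.1667,0,0,0]],
])

```text
time_s: 25.18
position: [0.4538, -0.0672, 0.0574]
tcp_rot: [[0.984, -0.177, 0.004], [-0.177, -0.984, 0.0], [0.004, -0.001, -1.0]]
force: [0.3, -0.0, -0.5]
opening: 0.631
grasp_force: 0.0
```

```bash
python3 plan.py '[[0.4556,-0.068,0.022,79.6]]'
```

```text
t 25.2 at [ 0.4538 -0.0672  0.0574] yaw -100.2 F [ 0.3 -0.  -0.5] open 0.0549 grip 0.0 j [-22.  37. 114.   0.  29.  78.]
(0.4556, -0.068, 0.022, 79.6) -> [0.002, 0.001, 0.035, -0.1, -0.2, 0.2] rows 1
```

In the tool's units: 0.034 m / 0.6 = 0.0567, 0.002 m / 0.6 = 0.0033, -0.2 degrees / 90 = -0.0022.

Emit:
play_rows([
  [[0.0033,0.0017,0.02,0,0,0],[0.0033,0.0017,0.04,0,0,0],[0.0033,0.0017,0.0567,0,-0.0022,0],[0.0033,0.0017,0.0567,0,-0.0022,0],[0.0033,0.0017,0.0567,0,-0.0022,0]],
])

```text
time_s: 25.6
position: [0.455, -0.0687, 0.0237]
tcp_rot: [[0.984, -0.178, 0.0], [-0.178, -0.984, 0.001], [-0.0, -0.001, -1.0]]
force: [-0.9, -0.3, -0.4]
opening: 0.635
grasp_force: 0.0
```

Emit:
play_rows([
  [[0,0,0,0,0,0],[0,0,0,0,0,0],[0,0,0,0,0,0],[0,0,0,0,0,0],[0,0,0,0,0,0],[0,0,0,0,0,0]],
], fingers=0.0)

```text
time_s: 26.1
position: [0.4549, -0.0689, 0.0238]
tcp_rot: [[0.984, -0.178, 0.0], [-0.178, -0.984, 0.001], [0.0, -0.001, -1.0]]
force: [0.3, 0.4, 2.6]
opening: 0.342
grasp_force: 30.0
```

In the tool's units: -0.14 m / 0.6 = -0.2333, -0.13 m / 0.6 = -0.2167.

Emit:
play_rows([
  [[0,0,-0.0333,0,0,0],[0,0,-0.0833,0,0,0],[0,0,-0.1333,0,0,0],[0,0,-0.1833,0,0,0],[0,0,-0.2167,0,0,0],[0,0,-0.2333,0,0,0],[0,0,-0.2333,0,0,0],[0,0,-0.2333,0,0,0]],
])

```text
time_s: 26.77
position: [0.4547, -0.0689, 0.1637]
tcp_rot: [[0.984, -0.178, 0.001], [-0.178, -0.984, 0.001], [0.001, -0.001, -1.0]]
force: [0.2, 0.4, -0.1]
opening: 0.342
grasp_force: 30.0
```

```bash
python3 plan.py '[[0.6065,-0.0499,0.155,-92.7]]'
```

```text
t 26.8 at [ 0.4547 -0.0689  0.1637] yaw -100.2 F [ 0.2  0.4 -0.1] open 0.0298 grip 30.0 j [-23.  25. 110.   0.  46.  78.]
(0.6065, -0.0499, 0.155, -92.7) -> [0.146, -0.046, 0.009, -0.0, -0.0, -7.5] rows 4
```

In the tool's units: 0.146 m / 0.6 = 0.2433, -0.046 m / 0.6 = -0.0767, -7.5 degrees / 90 = -0.0833.

Emit:
play_rows([
  [[0.0567,-0.0183,0,0,0,-0.0333],[0.1133,-0.035,0,0,0,-0.0667],[0.1667,-0.0533,0.0083,0,0,-0.0833],[0.2167,-0.0683,0.015,0,0,-0.0833],[0.2433,-0.0767,0.015,0,0,-0.0833],[0.2433,-0.0767,0.015,0,0,-0.0833],[0.2433,-0.0767,0.015,0,0,-0.0833]],
])

```text
time_s: 27.35
position: [0.6056, -0.0492, 0.1521]
tcp_rot: [[0.999, -0.047, -0.005], [-0.047, -0.999, 0.002], [-0.005, -0.002, -1.0]]
force: [-1.1, -0.4, -1.5]
opening: 0.343
grasp_force: 30.0
```

In the tool's units: 0.06 m / 0.6 = 0.1, 0.045 m / 0.6 = 0.075.

Emit:
play_rows([
  [[0,0,0.0417,0,0,0],[0,0,0.075,0,0,0],[0,0,0.1,0,0,0],[0,0,0.1,0,0,0],[0,0,0.1,0,0,0]],
])

```text
time_s: 27.77
position: [0.604, -0.0494, 0.0932]
tcp_rot: [[0.999, -0.048, -0.005], [-0.048, -0.999, 0.002], [-0.005, -0.002, -1.0]]
force: [0.6, -0.4, -1.0]
opening: 0.34
grasp_force: 30.0
```

```bash
python3 plan.py '[[0.6065,-0.0499,0.0758,-92.7]]'
```

```text
t 27.8 at [ 0.604  -0.0494  0.0932] yaw -92.8 F [ 0.6 -0.4 -1. ] open 0.0296 grip 30.0 j [-15.  40.  91.   0.  49.  77.]
(0.6065, -0.0499, 0.0758, -92.7) -> [0.003, 0.0, 0.017, -0.1, 0.3, -0.1] rows 1
```

In the tool's units: 0.017 m / 0.6 = 0.0283, 0.002 m / 0.6 = 0.0033, 0.2 degrees / 90 = 0.0022.

Emit:
play_rows([
  [[0.0033,0,0.01,0,0,0],[0.0033,0,0.02,0,0.0022,0],[0.0033,0,0.0283,0,0.0022,0],[0.0033,0,0.0283,0,0.0022,0],[0.0033,0,0.0283,0,0.0022,0]],
])

```text
time_s: 28.18
position: [0.6084, -0.0496, 0.0774]
tcp_rot: [[0.999, -0.048, 0.003], [-0.048, -0.999, 0.001], [0.003, -0.001, -1.0]]
force: [0.1, 0.6, -1.0]
opening: 0.343
grasp_force: 30.0
```

Emit:
play_rows([
  [[0,0,0,0,0,0],[0,0,0,0,0,0],[0,0,0,0,0,0],[0,0,0,0,0,0]],
], fingers=0.044)

```text
time_s: 28.52
position: [0.6088, -0.0497, 0.0778]
tcp_rot: [[0.999, -0.048, 0.004], [-0.048, -0.999, 0.001], [0.004, -0.001, -1.0]]
force: [-0.2, -0.1, -0.2]
opening: 0.492
grasp_force: 0.0
```

In the tool's units: -0.1 m / 0.6 = -0.1667, -0.08 m / 0.6 = -0.1333.

Emit:
play_rows([
  [[0,0,-0.0333,0,0,0],[0,0,-0.0833,0,0,0],[0,0,-0.1333,0,0,0],[0,0,-0.1667,0,0,0],[0,0,-0.1667,0,0,0]],
])

```text
time_s: 28.93
position: [0.6115, -0.0505, 0.1827]
tcp_rot: [[0.999, -0.048, 0.014], [-0.048, -0.999, -0.002], [0.014, 0.001, -1.0]]
force: [0.6, 0.2, 1.0]
opening: 0.505
grasp_force: 0.0
```

```bash
python3 plan.py '[[0.422,-0.172,0.16,92.4]]';python3 look.py
```

```text
t 28.9 at [ 0.6115 -0.0505  0.1827] yaw -92.7 F [0.6 0.2 1. ] open 0.0439 grip 0.0 j [-15.  33.  88.   0.  59.  77.]
(0.422, -0.172, 0.16, 92.4) -> [-0.184, 0.13, 0.02, 0.1, -0.8, -5.1] rows 6
[ 0.6375  0.1498 -0.0085] yaw -2.6 err 0.34 views 2 [155.  93.  53.]
[0.6165 0.0798 0.0637] yaw -5.2 err 0.34 views 2 [145. 106.  69.]
[ 0.4211 -0.1718  0.0166] yaw 2.5 err 0.27 views 2 [69. 67. 53.]
dry
[0.5498 0.3462 0.0182] yaw 87.3 err 0.17 views 2 [171. 135.  72.]
```

In the tool's units: -0.183 m / 0.6 = -0.305, -0.16 m / 0.6 = -0.2667, -5 degrees / 90 = -0.0556.

Emit:
play_rows([
  [[-0.0533,0.0367,0,0,0,-0.0222],[-0.1067,0.0733,0.0083,0,0,-0.0444],[-0.16,0.1117,0.0167,0,0,-0.0556],[-0.2133,0.15,0.025,0,0,-0.0556],[-0.2667,0.1883,0.0317,0,0,-0.0556],[-0.305,0.2167,0.0317,0,0,-0.0556],[-0.305,0.2167,0.0317,0,0,-0.0556],[-0.305,0.2167,0.0317,0,0,-0.0556]],
], fingers=0.055)

```text
time_s: 29.9
position: [0.4181, -0.1712, 0.157]
tcp_rot: [[0.999, 0.036, 0.002], [0.036, -0.999, 0.002], [0.002, -0.002, -1.0]]
force: [-0.7, 0.2, 0.7]
opening: 0.631
grasp_force: 0.0
```

In the tool's units: 0.1 m / 0.6 = 0.1667, 0.095 m / 0.6 = 0.1583.

Emit:
play_rows([
  [[0,0,0.05,0,0,0],[0,0,0.1,0,0,0],[0,0,0.1417,0,0,0],[0,0,0.1583,0,0,0],[0,0,0.1667,0,0,0],[0,0,0.1667,0,0,0],[0,0,0.1667,0,0,0]],
])

```text
time_s: 30.48
position: [0.4205, -0.1705, 0.0577]
tcp_rot: [[0.999, 0.04, 0.004], [0.04, -0.999, 0.001], [0.004, -0.001, -1.0]]
force: [-1.5, -0.2, -0.4]
opening: 0.631
grasp_force: 0.0
```

```bash
python3 plan.py '[[0.422,-0.172,0.022,92.5]]'
```

```text
t 30.5 at [ 0.4205 -0.1705  0.0577] yaw -87.7 F [-1.5 -0.2 -0.4] open 0.0549 grip 0.0 j [-36.  37. 115.   0.  28.  51.]
(0.422, -0.172, 0.022, 92.5) -> [0.001, 0.002, 0.036, -0.0, -0.2, -0.2] rows 1
```

In the tool's units: 0.034 m / 0.6 = 0.0567, 0.001 m / 0.6 = 0.0017, -0.2 degrees / 90 = -0.0022.

Emit:
play_rows([
  [[0.0017,0.0017,0.02,0,0,0],[0.0017,0.0017,0.04,0,0,0],[0.0017,0.0017,0.0567,0,-0.0022,0],[0.0017,0.0017,0.0567,0,-0.0022,0],[0.0017,0.0017,0.0567,0,-0.0022,0]],
])

```text
time_s: 30.9
position: [0.4211, -0.1716, 0.0239]
tcp_rot: [[0.999, 0.04, 0.0], [0.04, -0.999, 0.001], [0.0, -0.001, -1.0]]
force: [-1.0, -0.0, -0.7]
opening: 0.63
grasp_force: 0.0
```

Emit:
play_rows([
  [[0,0,0,0,0,0],[0,0,0,0,0,0],[0,0,0,0,0,0],[0,0,0,0,0,0],[0,0,0,0,0,0],[0,0,0,0,0,0]],
], fingers=0.0)

```text
time_s: 31.4
position: [0.4209, -0.1717, 0.024]
tcp_rot: [[0.999, 0.039, 0.0], [0.039, -0.999, 0.0], [0.0, -0.0, -1.0]]
force: [-0.4, 0.1, 3.6]
opening: 0.344
grasp_force: 30.0
```

In the tool's units: -0.14 m / 0.6 = -0.2333, -0.13 m / 0.6 = -0.2167.

Emit:
play_rows([
  [[0,0,-0.0333,0,0,0],[0,0,-0.0833,0,0,0],[0,0,-0.1333,0,0,0],[0,0,-0.1833,0,0,0],[0,0,-0.2167,0,0,0],[0,0,-0.2333,0,0,0],[0,0,-0.2333,0,0,0],[0,0,-0.2333,0,0,0]],
])

```text
time_s: 32.07
position: [0.4208, -0.1717, 0.164]
tcp_rot: [[0.999, 0.039, 0.001], [0.039, -0.999, 0.0], [0.001, -0.0, -1.0]]
force: [-0.5, -0.1, -1.2]
opening: 0.34
grasp_force: 30.0
```

```bash
python3 plan.py '[[0.6035,-0.1139,0.155,-92.7]]'
```

```text
t 32.1 at [ 0.4208 -0.1717  0.164 ] yaw -87.7 F [-0.5 -0.1 -1.2] open 0.0296 grip 30.0 j [-36.  24. 110.   0.  45.  51.]
(0.6035, -0.1139, 0.155, -92.7) -> [0.185, -0.051, 0.009, -0.0, -0.0, 5.0] rows 5
```

In the tool's units: 0.185 m / 0.6 = 0.3083, -0.051 m / 0.6 = -0.085, 5 degrees / 90 = 0.0556.

Emit:
play_rows([
  [[0.0567,-0.015,0,0,0,0.0222],[0.1133,-0.03,0,0,0,0.0444],[0.1667,-0.0467,0,0,0,0.0556],[0.2333,-0.0633,0.0083,0,0,0.0556],[0.2833,-0.0783,0.015,0,0,0.0556],[0.3083,-0.085,0.015,0,0,0.0556],[0.3083,-0.085,0.015,0,0,0.0556],[0.3083,-0.085,0.015,0,0,0.0556]],
])

```text
time_s: 32.73
position: [0.6027, -0.1127, 0.1524]
tcp_rot: [[0.999, -0.047, -0.004], [-0.047, -0.999, 0.002], [-0.005, -0.002, -1.0]]
force: [-1.1, -0.1, -1.1]
opening: 0.339
grasp_force: 30.0
```

In the tool's units: 0.06 m / 0.6 = 0.1, 0.045 m / 0.6 = 0.075.

Emit:
play_rows([
  [[0,0,0.0417,0,0,0],[0,0,0.075,0,0,0],[0,0,0.1,0,0,0],[0,0,0.1,0,0,0],[0,0,0.1,0,0,0]],
])

```text
time_s: 33.15
position: [0.6013, -0.1135, 0.0935]
tcp_rot: [[0.999, -0.049, -0.005], [-0.049, -0.999, 0.002], [-0.005, -0.002, -1.0]]
force: [-0.9, 0.0, 0.4]
opening: 0.341
grasp_force: 30.0
```

```bash
python3 plan.py '[[0.6035,-0.1139,0.076,-92.7]]'
```

```text
t 33.1 at [ 0.6013 -0.1135  0.0935] yaw -92.8 F [-0.9  0.   0.4] open 0.0297 grip 30.0 j [-21.  40.  90.   0.  50.  72.]
(0.6035, -0.1139, 0.076, -92.7) -> [0.002, 0.0, 0.017, -0.1, 0.3, -0.1] rows 1
```

In the tool's units: 0.017 m / 0.6 = 0.0283, 0.012 m / 0.6 = 0.02, 0.2 degrees / 90 = 0.0022.

Emit:
play_rows([
  [[0.0017,0,0.01,0,0,0],[0.0017,0,0.02,0,0.0022,0],[0.0017,0,0.0283,0,0.0022,0],[0.0017,0,0.0283,0,0.0022,0],[0.0017,0,0.0283,0,0.0022,0]],
])

```text
time_s: 33.57
position: [0.6046, -0.1135, 0.0777]
tcp_rot: [[0.999, -0.048, 0.003], [-0.048, -0.999, 0.001], [0.003, -0.001, -1.0]]
force: [0.4, -0.9, -0.2]
opening: 0.344
grasp_force: 30.0
```

Emit:
play_rows([
  [[0,0,0,0,0,0],[0,0,0,0,0,0],[0,0,0,0,0,0],[0,0,0,0,0,0]],
], fingers=0.044)

```text
time_s: 33.9
position: [0.6049, -0.1135, 0.0781]
tcp_rot: [[0.999, -0.048, 0.004], [-0.048, -0.999, 0.0], [0.004, -0.001, -1.0]]
force: [0.4, 0.2, -0.2]
opening: 0.484
grasp_force: 0.0
```

In the tool's units: -0.2 m / 0.6 = -0.3333, -0.17 m / 0.6 = -0.2833.

Emit:
play_rows([
  [[0,0,-0.0333,0,0,0],[0,0,-0.0833,0,0,0],[0,0,-0.15,0,0,0],[0,0,-0.2167,0,0,0],[0,0,-0.2833,0,0,0],[0,0,-0.3333,0,0,0],[0,0,-0.3333,0,0,0]],
])

```text
time_s: 34.48
position: [0.6079, -0.1149, 0.2861]
tcp_rot: [[0.999, -0.048, 0.018], [-0.048, -0.999, -0.005], [0.019, 0.004, -1.0]]
force: [0.7, -0.1, 0.7]
opening: 0.505
grasp_force: 0.0
```

```bash
python3 plan.py '[[0.48,-0.349,0.28,14.2],[0.478,-0.348,0.16,14.2]]'
```

```text
t 34.5 at [ 0.6079 -0.1149  0.2861] yaw -92.7 F [ 0.7 -0.1  0.7] open 0.0439 grip 0.0 j [-21.  27.  81.   0.  72.  72.]
(0.48, -0.349, 0.28, 14.2) -> [-0.117, 0.24, 0.005, -0.5, -1.1, 73.1] rows 11
(0.478, -0.348, 0.16, 14.2) -> [-0.001, 0.002, 0.12, 0.0, 0.0, 0.0] rows 3
```

In the tool's units: 0.24 m / 0.6 = 0.4, -0.117 m / 0.6 = -0.195, 56 degrees / 90 = 0.6222.

Emit:
play_rows([
  [[-0.0167,0.0333,0,0,0,0.0778],[-0.05,0.1,0,0,0,0.1556],[-0.0833,0.1667,0,0,0,0.2333],[-0.1167,0.2333,0,0,0,0.3111],[-0.15,0.3,0,0,0,0.3889],[-0.175,0.3667,0,0,0,0.4667],[-0.195,0.4,0,0,0,0.5444],[-0.195,0.4,0,0,0,0.6222]],
], fingers=0.06)

```text
time_s: 35.15
position: [0.4724, -0.3541, 0.2768]
tcp_rot: [[0.508, -0.861, 0.002], [-0.861, -0.508, -0.003], [0.004, -0.0, -1.0]]
force: [0.8, -0.3, -0.3]
opening: 0.69
grasp_force: 0.0
```

```bash
python3 plan.py '[[0.478,-0.348,0.27,14.2],[0.478,-0.348,0.16,14.2]]'; python3 - <<'E'
from fit import *
cs={n:cap(n) for n in("top","side")}
show(spindles(cs,"spindle_a",.067)); show(spindles(cs,"dry_a",.019))
a=cs["side"]["frame"][110:350,180:430];b=cs["top"]["frame"][100:240,130:400]
cv2.imwrite("pics/both.png",cv2.vconcat([cv2.resize(a,(600,330)),cv2.resize(b,(600,270))])[...,::-1])
E
```

```text
t 35.1 at [ 0.4724 -0.3541  0.2768] yaw -149.5 F [ 0.8 -0.3 -0.3] open 0.0600 grip 0.0 j [-48.  25.  85.  -0.  70. 102.]
(0.478, -0.348, 0.27, 14.2) -> [-0.002, -0.008, 0.007, -0.0, -0.2, 16.3] rows 3
(0.478, -0.348, 0.16, 14.2) -> [0.0, 0.0, 0.11, 0.0, 0.0, 0.0] rows 3
[0.1877 0.3281 0.0197] yaw 16.6 err 0.30 views 2 [ 23. 146. 140.]
[0.6168 0.141  0.0676] yaw -2.7 err 0.16 views 2 [156.  94.  54.]
[0.6167 0.0781 0.0655] yaw -2.0 err 0.20 views 2 [134. 103.  76.]
[ 0.6094 -0.0507  0.0659] yaw -2.5 err 0.25 views 2 [152.  89.  51.]
[ 0.6062 -0.1138  0.0655] yaw -4.2 err 0.27 views 2 [136. 104.  76.]
[0.5517 0.3494 0.0117] yaw 86.9 err 0.25 views 2 [173. 137.  73.]
```

View pics/both.png

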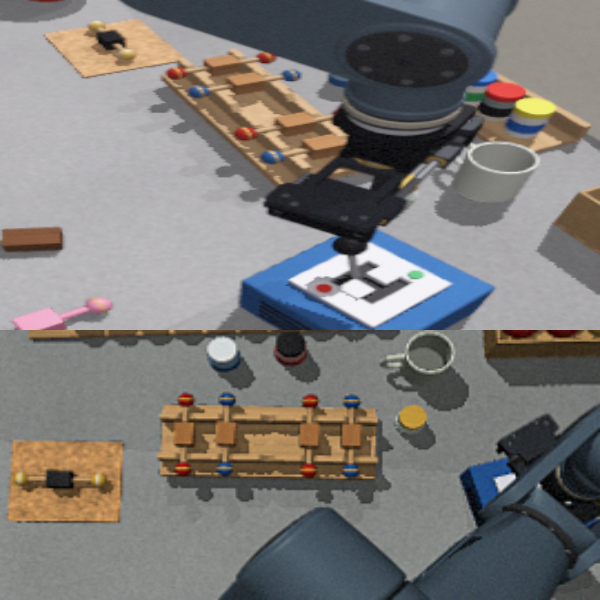

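All four spindles sit in notches 5, 4, 2 and 1 at a height of about 66 mm, and the gold one is on the mat. The final lever shift is next.

In the tool's units: -0.008 m / 0.6 = -0.0133, -0.002 m / 0.6 = -0.0033, 16.3 degrees / 90 = 0.1811.

Emit:
play_rows([
  [[-0.0033,-0.0133,0,0,0,0.0778],[-0.0033,-0.0133,0,0,0,0.1556],[-0.0033,-0.0133,0,0,0,0.1811],[-0.0033,-0.0133,0,0,0,0.1811],[-0.0033,-0.0133,0,0,0,0.1811]],
])

```text
time_s: 35.87
position: [0.482, -0.3407, 0.2772]
tcp_rot: [[0.262, -0.965, 0.003], [-0.965, -0.262, 0.001], [0.0, -0.003, -1.0]]
force: [-0.1, -0.7, -0.0]
opening: 0.687
grasp_force: 0.0
```

```bash
python3 plan.py '[[0.478,-0.348,0.16,14.2]]'
```

```text
t 35.9 at [ 0.482  -0.3407  0.2772] yaw -164.8 F [-0.1 -0.7 -0. ] open 0.0597 grip 0.0 j [-46.  25.  85.   0.  70. 119.]
(0.478, -0.348, 0.16, 14.2) -> [0.006, 0.006, 0.117, -0.2, -0.0, 1.0] rows 3
```

In the tool's units: 0.117 m / 0.6 = 0.195, 0.006 m / 0.6 = 0.01, 0.7 degrees / 90 = 0.0078.

Emit:
play_rows([
  [[0.0083,0.0067,0.05,0,0,0.0078],[0.01,0.0083,0.1,0,0,0.0078],[0.01,0.0083,0.1417,0,0,0.0078],[0.01,0.0083,0.175,0,0,0.0078],[0.01,0.0083,0.195,0,0,0.0078],[0.01,0.0083,0.195,0,0,0.0078],[0.01,0.0083,0.195,0,0,0.0078]],
])

```text
time_s: 36.45
position: [0.4786, -0.3483, 0.1597]
tcp_rot: [[0.248, -0.969, 0.002], [-0.969, -0.248, 0.002], [-0.001, -0.003, -1.0]]
force: [0.7, -1.0, -0.6]
opening: 0.689
grasp_force: 0.0
```

Emit:
play_rows([
  [[0,0,0,0,0,0],[0,0,0,0,0,0],[0,0,0,0,0,0],[0,0,0,0,0,0],[0,0,0,0,0,0],[0,0,0,0,0,0]],
], fingers=0.0)

```text
time_s: 36.95
position: [0.4784, -0.349, 0.1607]
tcp_rot: [[0.246, -0.969, 0.003], [-0.969, -0.246, 0.0], [0.001, -0.003, -1.0]]
force: [-1.1, 0.9, 2.2]
opening: 0.326
grasp_force: 30.1
```

```bash
python3 plan.py '[[0.4772,-0.348,0.16,14.2],[0.4943,-0.4151,0.16,14.2],[0.5282,-0.4066,0.156,14.2]]'
```

```text
t 37.0 at [ 0.4784 -0.349   0.1607] yaw -165.7 F [-1.1  0.9  2.2] open 0.0284 grip 30.1 j [-47.  33.  91.   0.  55. 119.]
(0.4772, -0.348, 0.16, 14.2) -> [-0.001, 0.001, 0.001, -0.2, -0.0, 0.1] rows 1
(0.4943, -0.4151, 0.16, 14.2) -> [0.069, -0.0, 0.0, 0.0, 0.0, 0.0] rows 2
(0.5282, -0.4066, 0.156, 14.2) -> [0.0, -0.035, 0.004, 0.0, 0.0, 0.0] rows 1
```

In the tool's units: 0.07 m / 0.6 = 0.1167, -0.0045 m / 0.6 = -0.0075.

Emit:
play_rows([
  [[0.0167,0.0017,-0.0033,0,0,0],[0.0333,0.0017,-0.0058,0,0,0],[0.05,0.0017,-0.0075,0,0,0],[0.0667,0.0017,-0.0075,0,0,0],[0.0833,0.0017,-0.0058,0,0,0],[0.1,0.0017,-0.0033,0,0,0],[0.1167,0.0017,0,0,0,0],[0.1167,0.0017,0,0,0,0]],
])

```text
time_s: 37.62
position: [0.4956, -0.4202, 0.1601]
tcp_rot: [[0.245, -0.97, 0.005], [-0.97, -0.245, -0.002], [0.004, -0.005, -1.0]]
force: [1.3, -0.2, 4.1]
opening: 0.328
grasp_force: 30.0
```

```bash
python3 plan.py '[]'; python3 -c "
from h import *
save(cap('side'),'lev2.png',(260,240,430,380),4)"
```

```text
t 37.6 at [ 0.4956 -0.4202  0.1601] yaw -165.8 F [ 1.3 -0.2  4.1] open 0.0285 grip 30.0 j [-50.  37.  83.   0.  60. 116.]
```

View pics/lev2.png

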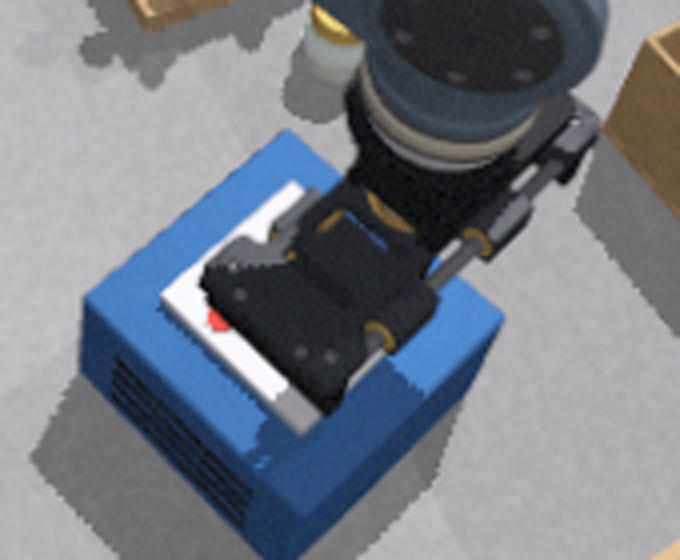

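The gripper hides the knob here, but it travelled 72 mm across with low forces, so the lever is in the right lane. Now forward.

In the tool's units: -0.038 m / 0.6 = -0.0633, -0.032 m / 0.6 = -0.0533.

Emit:
play_rows([
  [[0,-0.0133,0.0008,0,0,0],[0,-0.0267,0.0017,0,0,0],[0,-0.04,0.0033,0,0,0],[0,-0.0533,0.0058,0,0,0],[0,-0.0633,0.0075,0,0,0],[0,-0.0633,0.0075,0,0,0],[0,-0.0633,0.0075,0,0,0]],
])

```text
time_s: 38.25
position: [0.5307, -0.4075, 0.1554]
tcp_rot: [[0.248, -0.969, -0.0], [-0.969, -0.248, 0.0], [-0.0, 0.0, -1.0]]
force: [-6.3, -2.7, 2.8]
opening: 0.324
grasp_force: 30.0
```

```bash
python3 plan.py '[]'
```

```text
t 38.2 at [ 0.5307 -0.4075  0.1554] yaw -165.6 F [-6.3 -2.7  2.8] open 0.0282 grip 30.0 j [-47.  39.  79.  -0.  62. 119.]
```

In the tool's units: -0.001 m / 0.6 = -0.0017.

Emit:
play_rows([
  [[0,-0.0017,0,0,0,0],[0,-0.0017,0,0,0,0],[0,0,0,0,0,0]],
])

```text
time_s: 38.5
position: [0.5305, -0.4077, 0.1554]
tcp_rot: [[0.247, -0.969, -0.0], [-0.969, -0.247, 0.0], [-0.0, 0.0, -1.0]]
force: [-4.3, -2.1, 2.8]
opening: 0.327
grasp_force: 30.0
```

Emit:
play_rows([
  [[0,0,0,0,0,0],[0,0,0,0,0,0],[0,0,0,0,0,0],[0,0,0,0,0,0]],
], fingers=0.06)

```text
time_s: 38.83
position: [0.5323, -0.4066, 0.1553]
tcp_rot: [[0.246, -0.969, 0.004], [-0.969, -0.246, 0.002], [-0.001, -0.005, -1.0]]
force: [0.6, 0.3, -0.1]
opening: 0.54
grasp_force: 0.0
```

In the tool's units: -0.14 m / 0.6 = -0.2333, -0.1 m / 0.6 = -0.1667.

Emit:
play_rows([
  [[0,0,-0.05,0,0,0],[0,0,-0.1,0,0,0],[0,0,-0.1667,0,0,0],[0,0,-0.2333,0,0,0],[0,0,-0.2333,0,0,0]],
])

```text
time_s: 39.25
position: [0.5353, -0.4102, 0.3056]
tcp_rot: [[0.247, -0.969, 0.017], [-0.969, -0.247, -0.012], [0.015, -0.014, -1.0]]
force: [0.3, -1.0, 2.4]
opening: 0.69
grasp_force: 0.0
```

In the tool's units: -0.18 m / 0.6 = -0.3, -0.16 m / 0.6 = -0.2667.

Emit:
play_rows([
  [[-0.05,0.0333,0,0,0,0],[-0.1,0.0833,0,0,0,0],[-0.1667,0.1333,0,0,0,0],[-0.2167,0.1667,0,0,0,0],[-0.2667,0.1833,0,0,0,0],[-0.3,0.1833,0,0,0,0],[-0.3,0.1833,0,0,0,0],[-0.3,0.1833,0,0,0,0]],
])

```text
time_s: 39.92
position: [0.3805, -0.2594, 0.2957]
tcp_rot: [[0.247, -0.969, 0.005], [-0.969, -0.247, 0.0], [0.001, -0.005, -1.0]]
force: [0.6, 0.1, 0.1]
opening: 0.688
grasp_force: 0.0
```

```bash
python3 plan.py '[]'; python3 - <<'E'
from fit import *
cs={n:cap(n) for n in("top","side")}
show(spindles(cs,"spindle_a",.067)); show(spindles(cs,"dry_a",.019))
save(cs["side"],"fin_s.png"); save(cs["side"],"lev3.png",(260,240,430,380),4)
E
```

```text
t 39.9 at [ 0.3805 -0.2594  0.2957] yaw -165.7 F [0.6 0.1 0.1] open 0.0598 grip 0.0 j [-48.  13. 101.   0.  66. 117.]
[0.1883 0.331  0.0161] yaw 18.0 err 0.26 views 2 [ 19. 141. 135.]
[0.6164 0.1425 0.0685] yaw -3.4 err 0.56 views 2 [149.  91.  53.]
[0.6174 0.0771 0.0687] yaw -3.5 err 0.57 views 2 [133. 101.  70.]
[0.577  0.0435 0.067 ] yaw 86.4 err 0.90 views 1 [175. 137.  90.]
[ 0.6116 -0.0509  0.066 ] yaw -2.3 err 0.47 views 2 [145.  85.  48.]
[ 0.6066 -0.1141  0.0659] yaw -3.0 err 0.12 views 2 [128.  98.  71.]
[0.5507 0.3456 0.0176] yaw 86.9 err 0.34 views 2 [162. 127.  67.]
[0.6268 0.0804 0.019 ] yaw -3.0 err 0.15 views 1 [134. 101.  70.]
```

View pics/lev3.png

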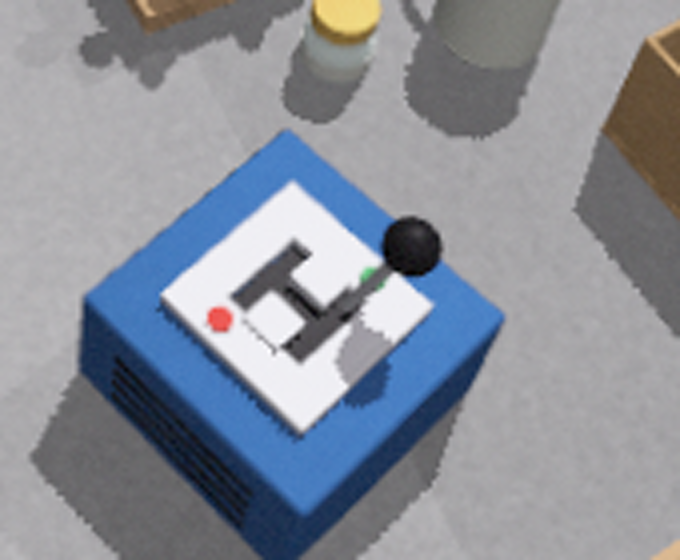

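View pics/fin_s.png

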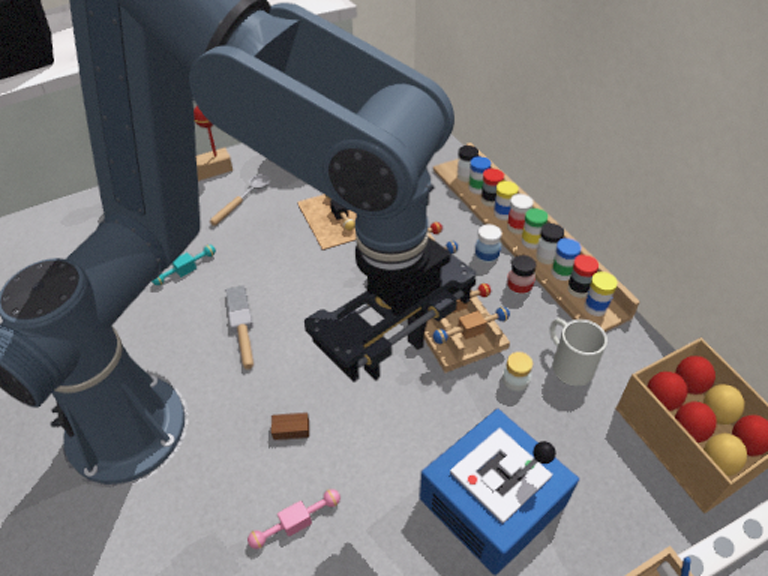

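The lever stands at the front end of the right lane, by the green dot (crop pixel 375,280). Every spindle is in place and the pots and mug are standing, so I'm handing in.

```bash
python3 -c "
from rig import bot
print(bot.hand_in())"
```

```text
the job is handed in; nothing more can be done
None
```

I handed the job in at about 40 s on the robot's clock: lever moved to neutral first, the one gold spindle laid on the mat, the two red and two blue spindles laid in notches 5, 4, 2 and 1, then the lever moved to the green dot, with pots and mug still standing.

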